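# Size a pear in the bench caliper gauge

## Task

Take the small pear out of the red tray and stand it upright on the bed of the sizing gauge, between the two jaws and over the ring mark, and let go of it while the jaws are still open. Then take the sliding jaw by its tab and close it until both jaws bear on the pear with a light, steady touch of about 5 N for about a second, without squeezing hard and without skewing the jaw, and leave the gauge closed on the pear. Leave the meter, the cup and the bottle where they are.

Things in the scene. Friction and masses are not known exactly. Their poses are not given: they have to be found in the camera images.
- pear_mid (a point): Small firm yellow-brown round pear, slightly flattened, standing on its flat base, with a short thin stalk on top; 41 mm tall without the stalk, widest (somewhere between 40 and 54 mm across; finding this is the purpose of the gauge) half-way up; about 55 g. This point is on its axis, 20 mm above its base; z is up its axis. It starts in the shallow red tray.
- tray: Red plastic tray, fixed, 250 x 310 mm, 32 mm tall, 5 mm walls and floor; origin under its centre, x and y along its sides.
- gauge: Bench sizing gauge, a large caliper fixed on the table: dark steel bed plate 12 mm thick (160 mm in its x, 290 mm in its y), a steel beam along its y on its -x side, and two upright steel blade jaws that reach from the beam to its +x side. z up. Blade tops are 58 mm above the table. The fixed jaw is at the -y end; the sliding jaw closes towards -y. Jaw faces are flat, square to y, and extend over x = -35..75 mm in this frame.
- bed_mark (a point): Centre of the ring drawn on the bed, on the bed's upper surface (12 mm above the table), where the pear's base is to stand; 34 mm in +y from the fixed jaw's face. Axes are the gauge's. The beam (top 30 mm above the table) begins 73 mm from it in -x.
- fixed_face (a point): Point on the fixed jaw's face opposite the ring mark, 32 mm above the table. Axes are the gauge's; its y points from the face to the sliding jaw.
- jaw_face (a point): Point on the sliding jaw's face opposite the ring mark, 32 mm above the table; its axes are the sliding jaw's (parallel to the gauge's when not skewed); -y points to the fixed jaw.
- tab_top (a point): Centre of the top of the sliding jaw's tab, an upright steel fin, 12 mm thick in the gauge's x, 30 mm long in its y, standing 36 mm above the black carriage block (40 x 50 mm). The tab's top is 88 mm and the carriage's top 52 mm above the table. It lies 31 mm in +y of the sliding jaw's face and 85 mm in -x of the ring mark. Axes are the sliding jaw's.
- slide (a joint): Opening between the jaw faces in m: 0 shut, 0.15 fully open; it falls as the jaw is moved in the gauge's -y. It drags with about 3 N of friction (plus 12 N per m/s) and stays where it is left.
- jaw (a joint): Skew of the sliding jaw about the vertical, rad, 0 when square: the carriage has play and springs back, about 25 N m per rad, so 5 N on the pear, 85 mm out from the carriage, skews it 0.017 rad when it is pushed and not held square. It must stay under about 0.05 rad. The jaw should never press on the pear with over 10 N.
- meter: White handheld meter, 110 x 52 x 30 mm, lying in the tray beside the pear; origin at the centre of its underside. Not to be disturbed.
- cup: Small steel cup, 70 mm across, 50 mm tall; origin at the centre of its underside. Not to be disturbed.
- bottle: White plastic bottle, 52 mm across, 110 mm tall; origin at the centre of its underside. Not to be disturbed.

How it is judged (in metres and radians):
On the way, in this order (a step that is already met when the one before it is completed fails the run):
1. the pear stands upright on the bed between the open jaws, let go (x of pear_mid in the frame of bed_mark between -0.018 and 0.018 m and z of pear_mid in the frame of bed_mark between 0.0165 and 0.0235 m and angle between pear_mid's own z axis and vertical below 0.12 rad and y of pear_mid in the frame of fixed_face above 0.0195 m and y of pear_mid in the frame of jaw_face below -0.0195 m and value of joint slide above 0.07 m and contact force between the fingers and pear below 0.05 N and contact force between pear and gauge above 0.1 N and linear speed of pear below 0.02 m/s), for 0.2 s.
2. both jaws bear on the pear with at least 2 N, the sliding jaw square within 0.04 rad (x of pear_mid in the frame of bed_mark between -0.018 and 0.018 m and z of pear_mid in the frame of bed_mark between 0.0165 and 0.0235 m and angle between pear_mid's own z axis and vertical below 0.12 rad and contact force between jaw and pear above 2 N and y of pear_mid in the frame of fixed_face below 0.0243 m and value of joint jaw between -0.04 and 0.04 rad), for 0.4 s.
At the end, for the whole second after the job is handed in: The pear stands upright on the bed within 18 mm of the ring mark across the jaws, both jaws closed on it with no more than 1.5 mm of total slack, the sliding jaw square within 0.03 rad, everything at rest and let go (x of pear_mid in the frame of bed_mark between -0.018 and 0.018 m and z of pear_mid in the frame of bed_mark between 0.0165 and 0.0235 m and angle between pear_mid's own z axis and vertical below 0.12 rad and y of pear_mid in the frame of fixed_face between 0.0195 and 0.0249 m and y of pear_mid in the frame of jaw_face below -0.0195 m and value of joint slide between 0.043 and 0.0475 m and value of joint jaw between -0.03 and 0.03 rad and linear speed of pear below 0.01 m/s and velocity of joint slide between -0.004 and 0.004 m/s); the robot touches nothing.
It fails at once if the sliding jaw presses on the pear with over 10 N (contact force between jaw and pear above 10 N).
It fails at once if the sliding jaw is skewed by over 0.05 rad (value of joint jaw above 0.05 rad or value of joint jaw below -0.05 rad).
It fails at once if the meter is moved by over 25 mm (distance of meter from where it was at the start of the episode above 0.025 m).
It fails at once if the cup is moved by over 25 mm (distance of cup from where it was at the start of the episode above 0.025 m).
It fails at once if the bottle is moved by over 25 mm (distance of bottle from where it was at the start of the episode above 0.025 m).
It also fails if it takes over 66 s, if anything falls off the work surface, if the arm or the gripper's body presses on something with over 40 N, if the wrist force passes 120 N, or if a joint passes its speed limit or range.

## Robot

A 7-joint arm with a two-finger parallel gripper is mounted at the origin on the work surface. World frame = base frame: x ahead of the robot, y to its left, z up, the work surface at z = 0. Lengths are in mm, angles in rad, forces in N, time in s.
With the tool pointing down it reaches from about 400 to 875 mm from the base axis. Payload 4.4 kg.
Tool frame: the origin (TCP) lies on the centre line of the jaws, within the pads' length; the fingertips stand 11 mm ahead of it and the grasp point (between the pads) lies 8 mm behind it; z points along the fingers, y is the direction in which the jaws open and shut (so a half turn about z gives the same grasp; the last joint's range is limited). The gripper opens to 85 mm and grips with 20 to 120 N. Pads are 22 mm wide; open, the fingers measure 114 mm over their backs; the gripper's body (76 mm by 85 mm) begins 54 mm behind the grasp point. The pads swing forward as they close: fully open they stand 13 mm farther back than shut.
Start: joints at [1.28, 0.628, 0.038, 1.517, -0.027, 0.996, -0.02], TCP at [144.919, -633.653, 242.313] pointing down, gripper open.
Joint ranges: [-3.06, 3.06], [-0.37, 2.12], [-1.25, 1.32], [0.18, 2.47], [-1.1, 4.24], [0.23, 1.98], [-2.94, 2.94]. Speed limits (rad/s): [2.57, 2.57, 3.14, 3.14, 3.14, 3.14, 3.14].

## Interface

Orientations are given as a unit quaternion [w, x, y, z].
In Python, from station import arm gives the robot as it stands. The module is installed in compiled form; this text tells all that it offers.
- The arm moves only by the tool send_rows, never from a script. Its argument "motion" is a list of rows, each a list of 3 entries, a list of its own where there are three numbers: the shift along the tool's x, y, z in m, then the turn, a rotation vector about the tool's x, y, z in rad, then the closure, from 0 (fully open) to 1 (shut). A call has 1 to 20 rows; each row shifts and turns the commanded pose from where the row before left it, along the tool's axes as they then stand; what a row does not reach is not made up. A row lasts 1/8 s, in which the tool goes at most 62.5 mm and 10.7 degrees, less where a joint would pass 70% of its speed; a pose out of reach is approached as far as the arm can. A call is refused whole if a number of a shift passes 0.0625 or a number of a turn 0.188, either way. A call with a gripper value outside its range is refused whole. The fingers move at their own pace and stop on an object; "grip_force" is the grip in N (left out, the last holds). Time passes only in rows, so rows that do not move let the fingers close. It gives the time, the measured TCP pose, the force and the opening at its end, in the units of the state.
- arm.state(): the state, without advancing time (a new reading comes with each control period).
- arm.camera(name): name is "scene" or "side" or "wrist"; returns a dict with "image" (400x640x3 uint8, blue, green, red), "range_z" (400x640 float32, mm along the optical axis (not along the pixel's ray), 0 where there is no reading), "intrinsics" (3x3 intrinsics, pixels), "R" (3x3) and "t" (3): a world point X has camera coordinates R X + t. Camera axes: x right, y down, z forward; pixel columns grow to the right and rows downward; lengths in mm; the calibration is good to about 2 mm. The wrist camera is an equidistant fisheye: a pixel r from the principal point sees the ray r / f radians off the axis. A picture is of the moment at which its call begins.
- arm.job_done(): hands the job in, once; it reports no verdict.
The state is a dict: "t": time; "qpos": joint angles; "joint_velocities": joint speeds; "effort": joint torques, N m; "tcp_pos": TCP position; "orientation": TCP orientation; "ft_force": force on the tool from outside, world axes, zero at the start; "wrist_torque": the same for the moment, N m; "finger_gap": finger opening in mm.
Only numpy, scipy, OpenCV 4.12 (cv2) and the standard library are available. Lean on these libraries where they do the work, as an engineer would, in place of code of your own. Each camera call takes 0.05 s, during which the arm holds its last target.

## Working session

There is one attempt and no reset: what is moved stays moved. The work goes in short steps, Python scripts to look and compute and a tool call to move; the robot and the scene stay as the last step left them, time stands still between calls to the robot, and variables do not carry over. Pictures are saved under pics/ and viewed, and the job is handed in when it is done.

Besides the shell and the picture viewer there is one more tool, called after ">>>" in YAML: its name, and indented under it one key for each argument. send_rows: Moves the arm, as the interface text tells. Its arguments: {"type":"object","properties":{"motion":{"type":"array","items":{"type":"array"}},"grip_force":{"type":"number"}},"required":["motion"]}

```bash
mkdir -p pics; ls; cat > h.py <<'E'
import numpy as np,cv2
from station import arm
def snap(n,f):
    c=arm.camera(n); cv2.imwrite('pics/'+f+'.png',c['image']); np.savez('pics/'+f+'.npz',**c); return c
def load(f): return np.load('pics/'+f+'.npz')
def pt(c,u,v,z=None):
    K=c['intrinsics'];R=c['R'];t=c['t']
    d=np.array([(u-K[0,2])/K[0,0],(v-K[1,2])/K[1,1],1.])
    o=-R.T@t; dw=R.T@d
    if z is None: s=float(c['range_z'][int(v),int(u)])
    else: s=(z-o[2])/dw[2]
    return o+s*dw
E
python3 - <<'E'
from h import *
print(arm.state())
for n in ['scene','side','wrist']:
    c=snap(n,n+'0'); print(n,c['intrinsics'].tolist(),(-c['R'].T@c['t']).round(1),c['R'].round(3).tolist())
E
```

```text
pics
{'t': 0.0, 'qpos': array([ 1.28019835,  0.62935743,  0.0384309 ,  1.51837873, -0.02698629,
        0.99627311, -0.01999103]), 'joint_velocities': array([ 6.95310566e-04,  3.28833860e-04, -7.81891279e-05, -1.26695397e-03,
       -1.67480170e-04, -1.11233788e-03,  2.13159343e-03]), 'effort': array([ 5.86218903e-04, -5.63391852e+01,  1.22604668e+00, -1.93438947e+01,
        1.07987429e-02,  1.06688321e-02, -1.60874697e-05]), 'tcp_pos': array([ 144.78746125, -633.05068475,  241.37810177]), 'orientation': array([-9.41593571e-04,  9.93688024e-01,  1.12174907e-01, -1.21766313e-04]), 'ft_force': array([ 0.30181227, -0.53915097, -0.33682183]), 'wrist_torque': array([0.04212521, 0.05108412, 0.02936487]), 'finger_gap': 85.4638369534733}
scene [[459.965107017383, 0.0, 313.8254635864993], [0.0, 459.965107017383, 199.21634943052157], [0.0, 0.0, 1.0]] [1192.2 -347.  1231.3] [[0.6, 0.8, 0.006], [0.688, -0.513, -0.514], [-0.408, 0.312, -0.858]]
side [[367.94186288636485, 0.0, 315.8050903464856], [0.0, 367.94186288636485, 200.0727780886031], [0.0, 0.0, 1.0]] [ 248.6 -450.8  669.7] [[0.796, -0.606, 0.011], [-0.402, -0.541, -0.738], [0.453, 0.583, -0.674]]
wrist [[309.70691628693146, 0.0, 320.385890838114], [0.0, 309.70691628693146, 196.6961340019461], [0.0, 0.0, 1.0]] [ 211.6 -617.9  373.1] [[0.223, -0.975, -0.001], [-0.939, -0.215, 0.27], [-0.263, -0.059, -0.963]]
```

View pics/scene0.png

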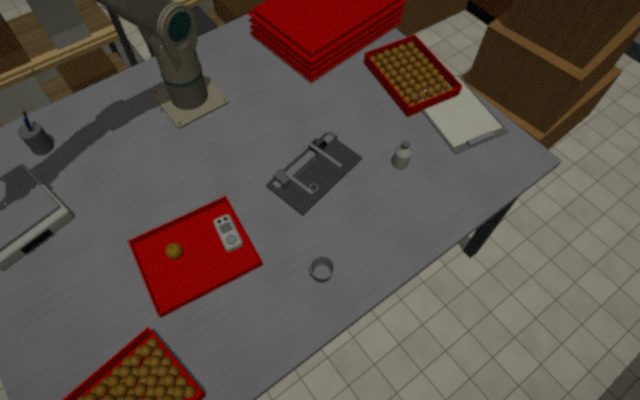

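View pics/side0.png

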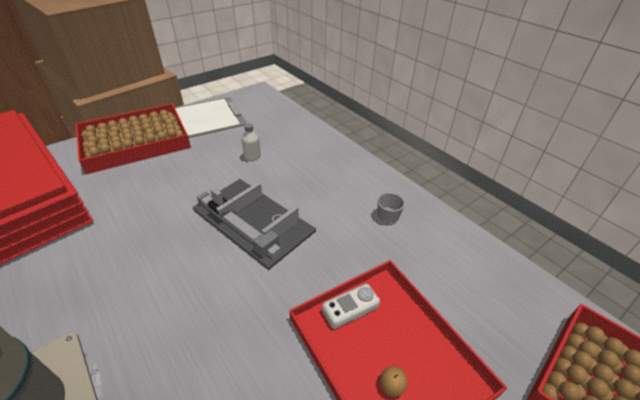

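View pics/wrist0.png

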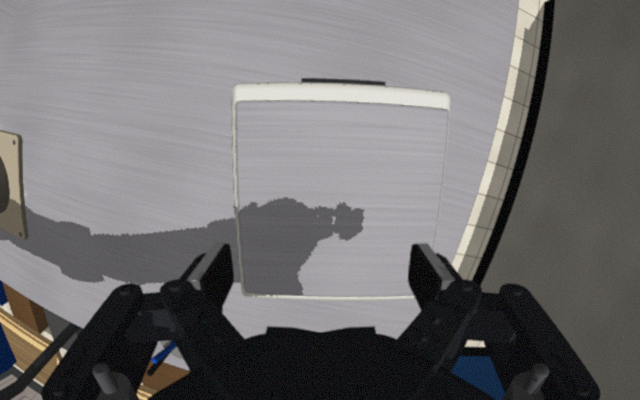

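The scene view shows the pear at about (175,251), the gauge around (313,172), the meter at (228,233), the cup at (321,268) and the bottle at (401,155). I'll enlarge the crops.

```bash
python3 - <<'E'
from h import *
s=load('scene0');d=load('side0')
cv2.imwrite('pics/a.png',cv2.resize(s['image'][125:220,260:365],None,fx=6,fy=6,interpolation=cv2.INTER_CUBIC))
cv2.imwrite('pics/b.png',cv2.resize(d['image'][170:275,185:325],None,fx=5.5,fy=5.5,interpolation=cv2.INTER_CUBIC))
cv2.imwrite('pics/c.png',cv2.resize(s['image'][190:315,120:270],None,fx=4.6,fy=4.6,interpolation=cv2.INTER_CUBIC))
E
```

```text
(no output)
```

View pics/a.png

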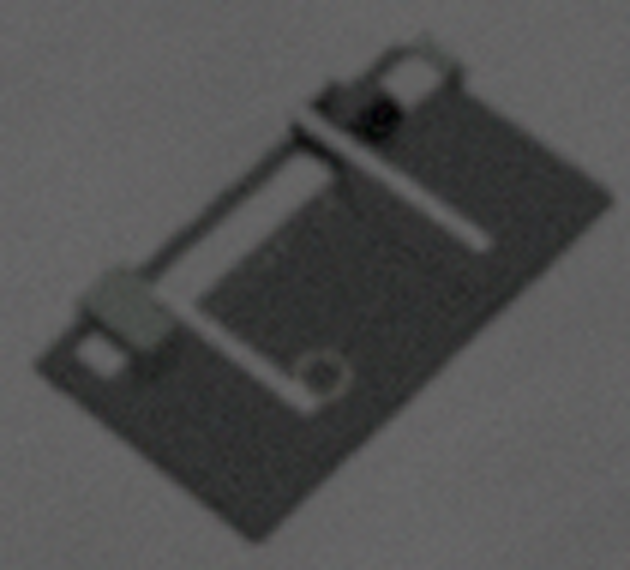

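View pics/b.png

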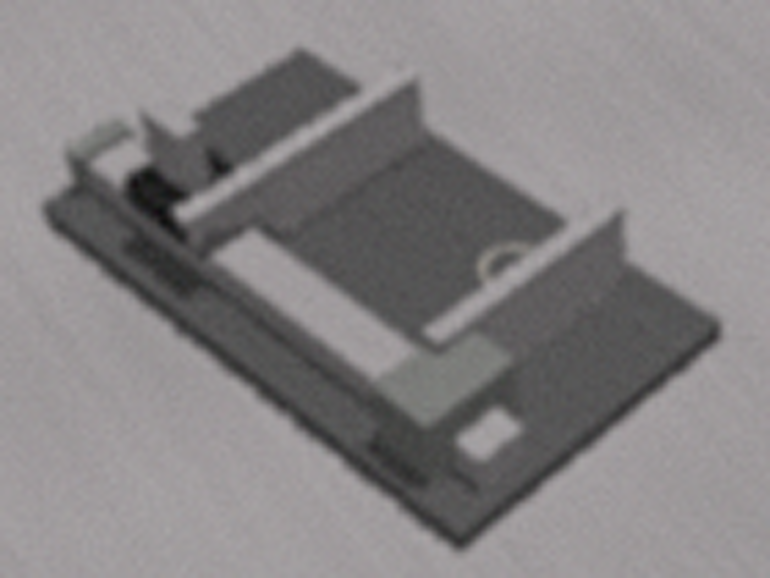

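View pics/c.png

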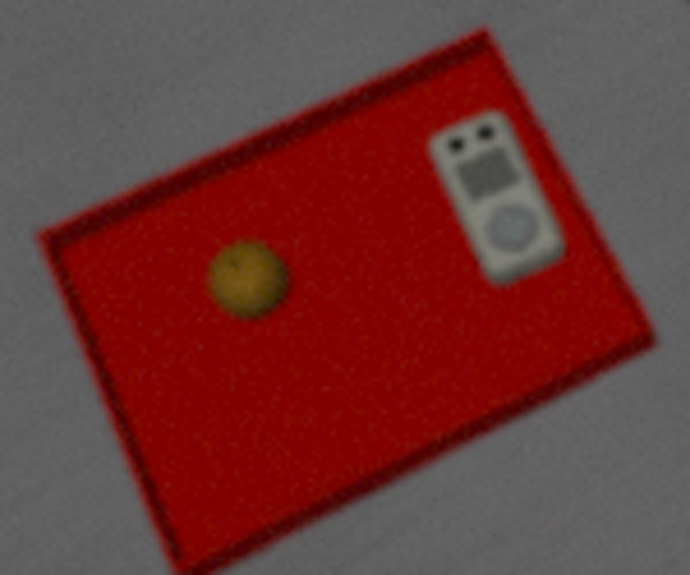

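Crop a shows bed corners at about (40,365), (260,540) and (612,200) and the ring at (322,376). Crop b shows the ring at (508,265). Now I'll turn these into world positions.

```bash
python3 - <<'E'
from h import *
s=load('scene0');d=load('side0')
def A(u,v,z,f=6,ox=260,oy=125,c=s): return pt(c,(u+.5)/f-.5+ox,(v+.5)/f-.5+oy,z)
B=lambda u,v,z:A(u,v,z,5.5,185,170,d)
C=lambda u,v,z:A(u,v,z,4.6,120,190,s)
p=[A(40,365,12),A(260,540,12),A(612,200,12)]
print('corners',[x.round(1) for x in p],np.linalg.norm(p[1]-p[0]),np.linalg.norm(p[2]-p[1]))
q=[B(720,328,12),B(460,540,12),B(45,208,12),B(302,48,12)]
print('side corners',[x.round(1) for x in q],np.linalg.norm(q[1]-q[0]),np.linalg.norm(q[2]-q[1]))
for a,b in [(p[2],p[1]),(q[2],q[1]),(q[3],q[0])]: print('yaw y',np.degrees(np.arctan2(*(a-b)[[1,0]])))
print('ring',A(322,376,12),B(508,268,12))
print('sl blade',A(300,115,58),A(487,243,58),B(182,215,58),B(412,78,58))
print('fx blade',A(160,292,58),A(312,408,58),B(430,332,58),B(620,213,58))
print('pear', C(247,280,25), 'tray', [C(*x,32).round(1) for x in [(42,236),(487,32),(655,342),(180,572)]],'meter',C(497,198,30))
c=s
for (u,v) in [(174,251),(173,250),(176,252)]: print(pt(c,u,v))
print('cup',pt(s,321,262,50),'bottle',pt(s,403,145,110))
# side pear
print('pear side',pt(d,392,382,25),pt(d,392,382))
E
```

```text
corners [array([482.6,   7.4,  12. ]), array([636.1,  37.9,  12. ]), array([580. , 316.6,  12. ])] 156.49179249609608 284.2344016686735
side corners [array([625.9,  34.5,  12. ]), array([472.3,   4.5,  12. ]), array([418.4, 285. ,  12. ]), array([572.5, 319. ,  12. ])] 156.4814461948802 285.591878098915
yaw y 101.38880694688396
yaw y 100.8729563767081
yaw y 100.62634309076012
ring [576.36432453 121.81707375  12.        ] [570.89718927 122.10810996  12.        ]
sl blade [460.53024584 193.73326514  58.        ] [585.39205694 221.78569662  58.        ] [452.33502961 193.97215446  58.        ] [580.43533707 214.69481272  58.        ]
fx blade [509.16746736  68.13062382  58.        ] [611.76032322  88.76215952  58.        ] [502.60464797  69.9978589   58.        ] [605.93602884  81.32025712  58.        ]
pear [ 515.02391211 -332.60710624   25.        ] tray [array([ 415.6, -420.9,   32. ]), array([ 453.6, -120.4,   32. ]), array([ 704.2, -153.6,   32. ]), array([ 659.5, -450.4,   32. ])] meter [ 561.71484408 -179.06716968   30.        ]
[ 528.68718131 -332.03861744   44.70843138]
[ 524.83201283 -332.8400656    45.72351869]
[ 530.71223399 -328.89407591   37.36468774]
cup [804.34498686 -22.55555457  50.        ] bottle [667.53944745 396.34203776 110.        ]
pear side [ 508.91988885 -332.64882497   25.        ] [ 500.94949149 -336.26643478   44.73534752]
```

```bash
cat >> h.py <<'E'
from scipy.spatial.transform import Rotation as Ro
import json
def rot(q): return Ro.from_quat(np.r_[q[1:],q[0]])
def down(yawdeg): # tool x at yaw, z down
    return Ro.from_euler('z',yawdeg,degrees=True)*Ro.from_euler('x',180,degrees=True)
def plan(pos,yaw,n,grip,p0=None,R0=None,dec=4):
    """pos mm target, rows in m, smooth profile"""
    s=arm.state(); p=np.array(s['tcp_pos'] if p0 is None else p0)/1000; R=rot(s['orientation']) if R0 is None else R0
    pos=np.array(pos)/1000; T=down(yaw); ps=p.copy(); Rs=R; rv=(Rs.inv()*T).as_rotvec(); rows=[]
    for k in range(1,n+1):
        f=k/n; f=.5*(f)+.5*(3*f*f-2*f**3)
        tp=ps+(pos-ps)*f; tR=Rs*Ro.from_rotvec(rv*f)
        d=R.inv().apply(tp-p).round(dec); w=(R.inv()*tR).as_rotvec().round(3)
        rows.append([[float(x)+0.0 for x in d],[float(x)+0.0 for x in w],grip])
        p=p+R.apply(d); R=R*Ro.from_rotvec(w)
    print(json.dumps(rows)); return rows
def st():
    s=arm.state(); R=rot(s['orientation']).as_matrix()
    print('t',round(s['t'],2),'tcp',s['tcp_pos'].round(1),'yaw',round(np.degrees(np.arctan2(R[1,0],R[0,0])),2),'z',R[:,2].round(4),'F',s['ft_force'].round(2),'M',s['wrist_torque'].round(2),'gap',round(s['finger_gap'],1),'q',s['qpos'].round(2)); return s
E
python3 - <<'E'
from h import *
st(); plan([512,-333,200],57,14,0,dec=3)
E
```

```text
t 0.15 tcp [ 144.8 -633.2  241.6] yaw 12.88 z [-3.0e-04  1.4e-03 -1.0e+00] F [-0.27 -0.42  0.58] M [-0.02  0.02  0.03] gap 85.4 q [ 1.28  0.63  0.04  1.52 -0.03  1.   -0.02]
[[[0.018, -0.009, 0.002], [0.0, 0.0, -0.033], 0], [[0.024, -0.011, 0.002], [0.0, 0.0, -0.043], 0], [[0.03, -0.012, 0.003], [0.0, 0.0, -0.052], 0], [[0.034, -0.012, 0.003], [0.0, 0.0, -0.058], 0], [[0.038, -0.01, 0.004], [0.0, 0.0, -0.064], 0], [[0.04, -0.009, 0.003], [-0.001, 0.0, -0.067], 0], [[0.042, -0.006, 0.004], [0.0, 0.0, -0.068], 0], [[0.042, -0.003, 0.004], [0.0, 0.0, -0.068], 0], [[0.041, -0.001, 0.003], [0.0, 0.0, -0.067], 0], [[0.039, 0.003, 0.004], [0.0, 0.0, -0.064], 0], [[0.035, 0.004, 0.003], [0.0, 0.0, -0.058], 0], [[0.032, 0.006, 0.003], [0.0, 0.0, -0.052], 0], [[0.026, 0.006, 0.002], [0.0, 0.0, -0.043], 0], [[0.019, 0.006, 0.002], [0.0, -0.001, -0.033], 0]]
```

>>> send_rows:
  motion:
    - [[0.018,-0.009,0.002],[0,0,-0.033],0]
    - [[0.024,-0.011,0.002],[0,0,-0.043],0]
    - [[0.03,-0.012,0.003],[0,0,-0.052],0]
    - [[0.034,-0.012,0.003],[0,0,-0.058],0]
    - [[0.038,-0.01,0.004],[0,0,-0.064],0]
    - [[0.04,-0.009,0.003],[0,0,-0.067],0]
    - [[0.042,-0.006,0.004],[0,0,-0.068],0]
    - [[0.042,-0.003,0.004],[0,0,-0.068],0]
    - [[0.041,-0.001,0.003],[0,0,-0.067],0]
    - [[0.039,0.003,0.004],[0,0,-0.064],0]
    - [[0.035,0.004,0.003],[0,0,-0.058],0]
    - [[0.032,0.006,0.003],[0,0,-0.052],0]
    - [[0.026,0.006,0.002],[0,0,-0.043],0]
    - [[0.019,0.006,0.002],[0,0,-0.033],0]
    - [[0,0,0],[0,0,0],0]

```text
t: 2.02
tcp_pos: [513.6, -332.1, 200.1]
orientation: [-0.0, 0.878, 0.479, 0.0]
ft_force: [-0.6, -0.6, 0.4]
finger_gap: 85.2
```

```bash
python3 - <<'E'
from h import *
st(); snap('wrist','w1'); st()
E
```

```text
t 2.02 tcp [ 513.6 -332.1  200.1] yaw 57.18 z [ 4.e-04  8.e-04 -1.e+00] F [-0.63 -0.64  0.36] M [-0.03 -0.02  0.04] gap 85.2 q [ 0.63  0.62 -0.17  1.67  0.13  0.86 -0.16]
t 2.08 tcp [ 512.2 -333.7  200.2] yaw 57.03 z [-7.e-04 -2.e-04 -1.e+00] F [ 0.05 -0.51  0.36] M [-0.03  0.02  0.03] gap 85.2 q [ 0.64  0.62 -0.17  1.67  0.13  0.86 -0.16]
```

View pics/w1.png

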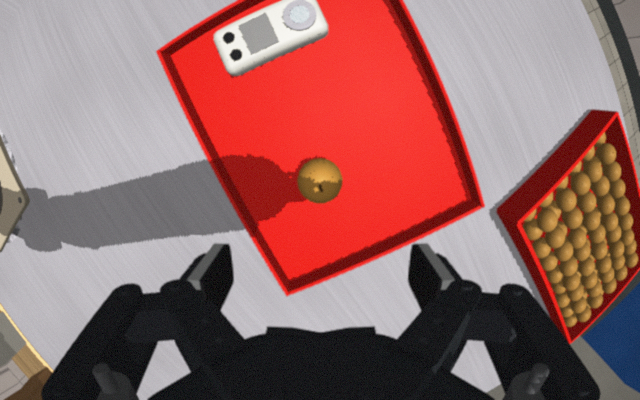

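The pear is at about (319,180) in the wrist view, centred between the fingers. The meter is far off at the top.

```bash
cat >> h.py <<'E'
def wpt(c,u,v,z):
    K=c['intrinsics'];R=c['R'];o=-R.T@c['t']
    x=(u-K[0,2])/K[0,0];y=(v-K[1,2])/K[1,1];r=np.hypot(x,y)
    d=np.array([np.sin(r)*x/r,np.sin(r)*y/r,np.cos(r)]); dw=R.T@d
    return o+dw*(z-o[2])/dw[2]
def wproj(c,X):
    K=c['intrinsics'];X=c['R']@np.array(X)+c['t'];r=np.hypot(X[0],X[1]);th=np.arctan2(r,X[2])
    return K[:2,2]+K[0,0]*th*X[:2]/r
E
python3 - <<'E'
from h import *
c=load('w1'); im=c['image']
hsv=cv2.cvtColor(im,cv2.COLOR_BGR2HSV)
print(hsv[178,312],hsv[175,330],im[178,312])
m=cv2.inRange(hsv,(8,60,40),(35,255,255)); m[:140]=0;m[220:]=0;m[:,:280]=0;m[:,360:]=0
m=cv2.morphologyEx(m,cv2.MORPH_CLOSE,np.ones((5,5)))
(x,y),r=cv2.minEnclosingCircle(cv2.findNonZero(m)); print(x,y,r, cv2.boundingRect(m))
print(wpt(c,x,y,25), np.linalg.norm(wpt(c,x+r,y,25)-wpt(c,x,y,25)))
print('stalk base',wpt(c,319,187,46))
print([round(float(c['range_z'][v,320]),1) for v in (170,180,190,230)], -c['R'].T@c['t'])
for X in ([512,-333,25],[512,-333,46],[512,-333,5]): print(wproj(c,X))
E
```

```text
[ 18 170 199] [ 18 170 213] [ 66 147 199]
319.5 180.25 22.534793853759766 (297, 158, 46, 45)
[ 512.98039966 -331.85802875   25.        ] 22.90037663794482
stalk base [ 511.60467727 -333.21218134   46.        ]
[291.5, 292.2, 285.4, 349.9] [ 550.79028886 -274.70516494  331.82941747]
[319.29856147 181.68200029]
[319.22836845 186.59890175]
[319.35758676 177.55919577]
```

>>> send_rows:
  motion:
    - [[0,0,0.02],[0,0,0],0]
    - [[0,0,0.035],[0,0,0],0]
    - [[0,0,0.04],[0,0,0],0]
    - [[0,0,0.04],[0,0,0],0]
    - [[0,0,0.027],[0,0,0],0]
    - [[0,0,0.012],[0,0,0],0]
    - [[0,0,0.007],[0,0,0],0]
    - [[0,0,0],[0,0,0],0.2]
    - [[0,0,0],[0,0,0],0.4]
    - [[0,0,0],[0,0,0],0.6]
    - [[0,0,0],[0,0,0],1]
    - [[0,0,0],[0,0,0],1]
    - [[0,0,0],[0,0,0],1]
    - [[0,0,0],[0,0,0],1]
  grip_force: 25

```text
t: 3.82
tcp_pos: [512.9, -334.3, 20.5]
orientation: [0.001, 0.879, 0.477, 0.0]
ft_force: [-0.8, 0.3, 6.7]
finger_gap: 44.3
```

```bash
python3 - <<'E'
from h import *
st(); snap('wrist','w2'); snap('side','s2'); st()
E
```

```text
t 3.83 tcp [ 512.9 -334.3   20.5] yaw 56.99 z [ 0.0014 -0.001  -1.    ] F [-0.75  0.28  6.7 ] M [ 0.09  0.14 -0.03] gap 44.3 q [ 0.6   0.88 -0.12  1.77  0.19  0.51 -0.21]
t 3.92 tcp [ 512.9 -334.3   20.5] yaw 56.99 z [ 0.0013 -0.001  -1.    ] F [-1.44  0.83  6.08] M [0.05 0.2  0.01] gap 44.9 q [ 0.6   0.88 -0.12  1.77  0.19  0.51 -0.21]
```

View pics/w2.png

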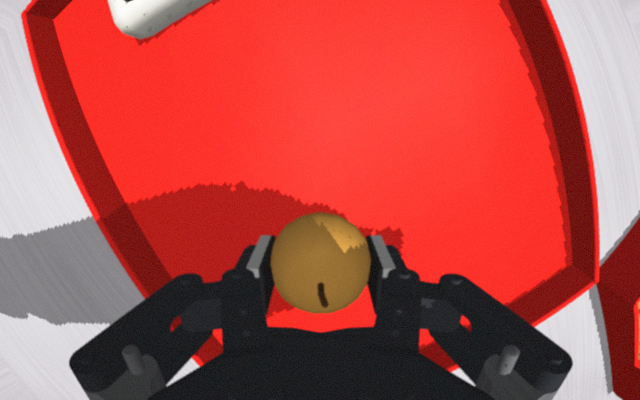

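The pear is held with a 44.6 mm gap and looks upright between the pads. Next I'll lift it and carry it to a hover over the gauge.

```bash
python3 - <<'E'
from h import *
plan([573,122,200],101,15,1,p0=[512.8,-333,120],R0=down(57),dec=3)
E
```

```text
[[[0.016, -0.008, -0.003], [0.0, 0.0, -0.03], 1], [[0.022, -0.009, -0.004], [0.0, 0.0, -0.04], 1], [[0.026, -0.011, -0.005], [0.0, 0.0, -0.047], 1], [[0.03, -0.01, -0.006], [0.0, 0.0, -0.053], 1], [[0.033, -0.009, -0.006], [0.0, 0.0, -0.058], 1], [[0.036, -0.008, -0.006], [0.0, 0.0, -0.061], 1], [[0.037, -0.006, -0.007], [0.0, 0.0, -0.063], 1], [[0.038, -0.003, -0.006], [0.0, 0.0, -0.064], 1], [[0.038, -0.001, -0.007], [0.0, 0.0, -0.063], 1], [[0.037, 0.001, -0.006], [0.0, 0.0, -0.061], 1], [[0.034, 0.003, -0.006], [0.0, 0.0, -0.058], 1], [[0.031, 0.005, -0.006], [0.0, 0.0, -0.053], 1], [[0.028, 0.006, -0.005], [0.0, 0.0, -0.047], 1], [[0.023, 0.006, -0.004], [0.0, 0.0, -0.039], 1], [[0.017, 0.005, -0.003], [0.0, 0.0, -0.031], 1]]
```

>>> send_rows:
  motion:
    - [[0,0,-0.01],[0,0,0],1]
    - [[0,0,-0.025],[0,0,0],1]
    - [[0,0,-0.035],[0,0,0],1]
    - [[0,0,-0.03],[0,0,0],1]
    - [[0.016,-0.008,-0.003],[0,0,-0.03],1]
    - [[0.022,-0.009,-0.004],[0,0,-0.04],1]
    - [[0.026,-0.011,-0.005],[0,0,-0.047],1]
    - [[0.03,-0.01,-0.006],[0,0,-0.053],1]
    - [[0.033,-0.009,-0.006],[0,0,-0.058],1]
    - [[0.036,-0.008,-0.006],[0,0,-0.061],1]
    - [[0.037,-0.006,-0.007],[0,0,-0.063],1]
    - [[0.038,-0.003,-0.006],[0,0,-0.064],1]
    - [[0.038,-0.001,-0.007],[0,0,-0.063],1]
    - [[0.037,0.001,-0.006],[0,0,-0.061],1]
    - [[0.034,0.003,-0.006],[0,0,-0.058],1]
    - [[0.031,0.005,-0.006],[0,0,-0.053],1]
    - [[0.028,0.006,-0.005],[0,0,-0.047],1]
    - [[0.023,0.006,-0.004],[0,0,-0.039],1]
    - [[0.017,0.005,-0.003],[0,0,-0.031],1]
    - [[0,0,0],[0,0,0],1]

```text
t: 6.42
tcp_pos: [572.4, 122.9, 199.3]
orientation: [-0.0, 0.635, 0.773, 0.0]
ft_force: [0.4, -0.4, -0.8]
finger_gap: 44.7
```

```bash
python3 - <<'E'
from h import *
st(); c=snap('wrist','w3'); snap('side','s3');snap('scene','c3'); st()
cv2.imwrite('pics/w3b.png',cv2.resize(c['image'][:260,100:540],None,fx=1.8,fy=1.8,interpolation=cv2.INTER_CUBIC))
E
```

```text
t 6.42 tcp [572.4 122.9 199.3] yaw 101.17 z [ 0.e+00  8.e-04 -1.e+00] F [ 0.45 -0.43 -0.75] M [-0.09  0.01  0.01] gap 44.7 q [-0.03  0.6  -0.35  1.74  0.26  0.84 -0.31]
t 6.58 tcp [572.4 119.4 199. ] yaw 100.9 z [-8.0e-04 -1.5e-03 -1.0e+00] F [ 0.18  0.45 -0.47] M [-0.06 -0.   -0.01] gap 44.4 q [-0.03  0.6  -0.35  1.74  0.27  0.84 -0.31]
```

View pics/w3.png

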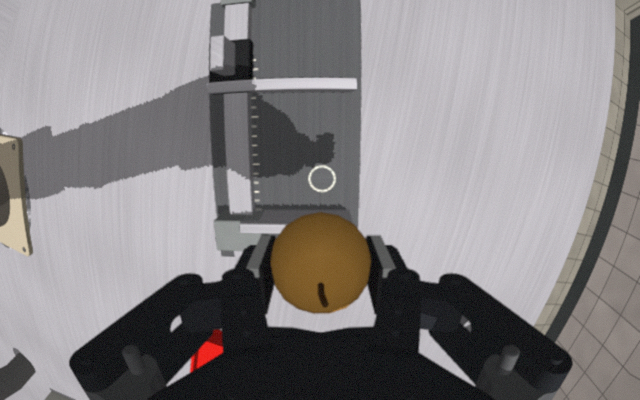

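View pics/s3.png

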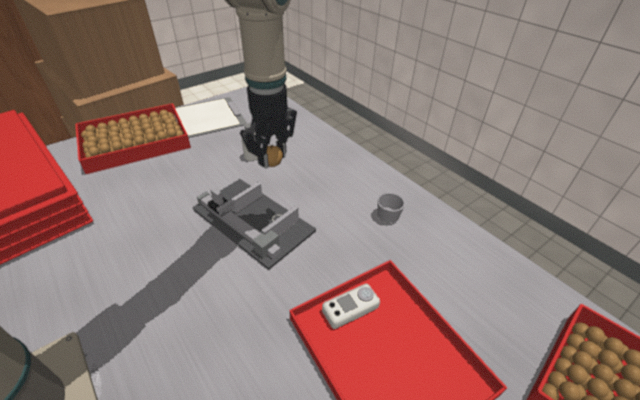

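The wrist view shows the ring at (322,179), the sliding blade near row 84 and the fixed blade near row 228. An enlarged crop should give better pixel positions.

```bash
python3 - <<'E'
from h import *
c=load('w3')
cv2.imwrite('pics/w3b.png',cv2.resize(c['image'][0:150,195:375],None,fx=4,fy=4,interpolation=cv2.INTER_CUBIC))
cv2.imwrite('pics/w3c.png',cv2.resize(c['image'][120:260,195:375],None,fx=4,fy=4,interpolation=cv2.INTER_CUBIC))
E
```

```text
(no output)
```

View pics/w3b.png

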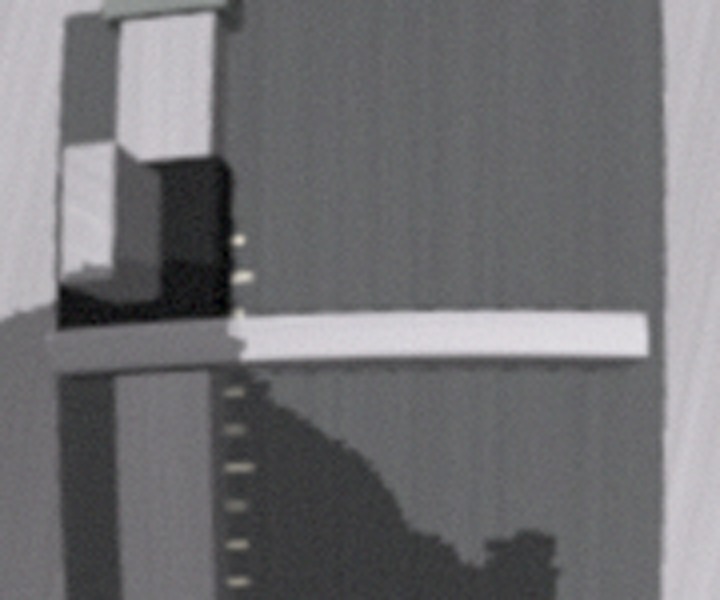

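View pics/w3c.png

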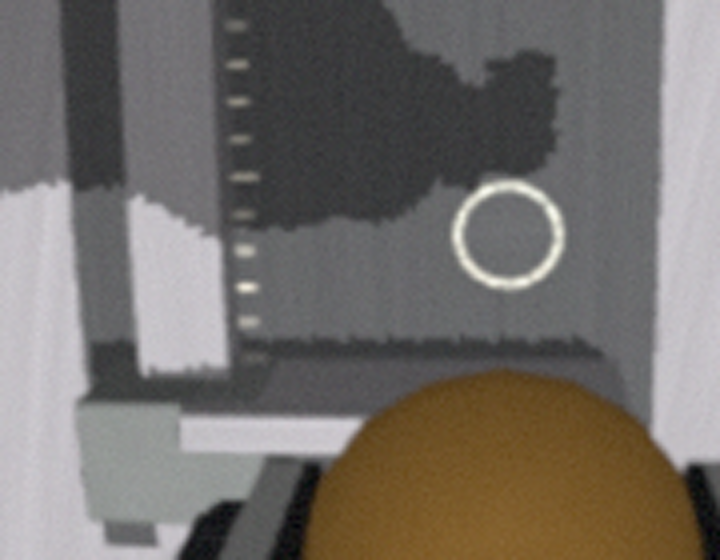

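```bash
python3 - <<'E'
from h import *
c=load('w3')
P=lambda u,v,z,oy: wpt(c,(u+.5)/4-.5+195,(v+.5)/4-.5+oy,z)
ring=P(509,235,12,120); print('ring',ring)
e=[P(660,20,12,0),P(663,400,12,0),P(660,200,12,120)]; print('edge right',[x.round(1) for x in e])
def yaw(a,b): return np.degrees(np.arctan2(*(b-a)[[1,0]]))
print(yaw(e[2],e[0]))
bb=[P(245,362,58,0),P(648,357,58,0),P(645,314,58,0),P(252,318,58,0)]; print('slblade front',[x.round(1) for x in bb],yaw(bb[0],bb[1]),yaw(bb[3],bb[2]))
tb=[P(63,145,88,0),P(117,143,88,0),P(113,266,88,0),P(62,280,88,0)]; print('tab',[x.round(1) for x in tb], np.mean(tb,0),np.linalg.norm(tb[0]-tb[1]),np.linalg.norm(tb[2]-tb[1]),yaw(tb[2],tb[1]))
fb=[P(180,416,58,120),P(360,416,58,120)]; print('fixed blade front',fb,yaw(*fb))
bm=[P(117,380,30,0),P(210,380,30,0),P(230,368,30,120),P(143,374,30,120),P(212,15,30,0)]; print('beam',[x.round(1) for x in bm],yaw(bm[2],bm[1]),yaw(bm[2],bm[4]))
ti=[P(237,26,12,120),P(248,322,12,120)]
y=np.radians(11.);X=np.array([np.cos(y),np.sin(y),0]);Y=np.array([-np.sin(y),np.cos(y),0])
f=lambda p:((p-ring)@X).round(1).tolist().__str__()+','+str(((p-ring)@Y).round(1))
for n,l in [('edge',e),('sl',bb),('tab',tb),('fb',fb),('beam',bm)]: print(n,[f(p) for p in l])
print('cam',-c['R'].T@c['t'])
E
```

```text
ring [574.31434566 122.28698684  12.        ]
edge right [array([576.4, 312.1,  12. ]), array([596.7, 211. ,  12. ]), array([611.4, 139.4,  12. ])]
101.44866457455339
slblade front [array([499.7, 199.3,  58. ]), array([586.2, 216.6,  58. ]), array([583.7, 225.9,  58. ]), array([499.4, 209.3,  58. ])] 11.308158048467606 11.142564751952303
tab [array([459.3, 238.1,  88. ]), array([470.9, 239.5,  88. ]), array([475.5, 214. ,  88. ]), array([465.1, 210. ,  88. ])] [467.72045185 225.39577469  88.        ] 11.698234064657653 25.947863393101425 100.11733287186736
fixed blade front [array([503.09827728,  73.43286323,  58.        ]), array([546.15723113,  82.47626796,  58.        ])] 11.861084679209759
beam [array([462. , 191.4,  30. ]), array([485.7, 194.6,  30. ]), array([509.1,  77.6,  30. ]), array([486. ,  71.1,  30. ]), array([466.7, 287.8,  30. ])] 101.31456314585557 101.40678749344828
edge ['38.3,185.9', '38.9,82.9', '39.7,9.7']
sl ['-58.5,89.9', '29.7,90.3', '28.9,99.9', '-56.9,99.7']
tab ['-90.8,135.7', '-79.1,134.8', '-79.5,108.8', '-90.5,106.9']
fb ['-79.2,-34.4', '-35.2,-33.7']
beam ['-97.1,89.3', '-73.2,87.9', '-72.5,-31.4', '-96.5,-33.3', '-74.0,183.0']
cam [559.39878117 189.92827876 330.97517608]
```

```bash
python3 - <<'E'
from h import *
for f in ('w2','w3'):
    c=load(f); im=c['image']; hsv=cv2.cvtColor(im,cv2.COLOR_BGR2HSV)
    m=cv2.inRange(hsv,(8,90,40),(30,255,255)); m[:190]=0;m[330:]=0;m[:,:265]=0;m[:,:]=m; m[:,378:]=0
    m=cv2.morphologyEx(m,cv2.MORPH_OPEN,np.ones((5,5)))
    (x,y),r=cv2.minEnclosingCircle(cv2.findNonZero(m)); print(x,y,r,cv2.boundingRect(m))
    for z in ([25] if f=='w2' else [203,204]): print(wpt(c,x,y,z),np.linalg.norm(wpt(c,x,y-r,z)-wpt(c,x,y,z)))
    cam=-c['R'].T@c['t']
    print('tcp est from cam:',cam)
# tool->cam offset from w1
s=arm.state();print(s['tcp_pos'])
snap('wrist','w4');c=load('w4');print(arm.state()['tcp_pos'],-c['R'].T@c['t'])
E
```

```text
320.01947021484375 262.3451843261719 51.602325439453125 (270, 212, 101, 101)
[ 513.7211871  -333.04857617   25.        ] 25.10243175601995
tcp est from cam: [ 550.17418575 -276.71458813  152.09005128]
320.1838684082031 262.1685485839844 51.24168014526367 (270, 213, 101, 100)
[572.35067984 123.85240467 203.        ] 25.081157052845644
[572.2494735  124.36872257 204.        ] 24.885172504741337
tcp est from cam: [559.39878117 189.92827876 330.97517608]
[572.3763285  119.36984182 198.97963913]
[572.43501166 119.28051846 198.98929658] [559.84746541 186.77645564 330.46658756]
```

```bash
python3 - <<'E'
from h import *
c=load('w4')
g=cv2.cvtColor(c['image'],cv2.COLOR_BGR2GRAY)[150:215,295:350]; m=(g>170).astype(np.uint8)
m=cv2.findNonZero(m); 
c3=load('w3');g3=cv2.cvtColor(c3['image'],cv2.COLOR_BGR2GRAY)[150:215,295:350]
for c_,gg in ((c3,g3),(c,g)):
    p=cv2.findNonZero((gg>170).astype(np.uint8)); (x,y),r=cv2.minEnclosingCircle(p); print(x+295,y+150,r,wpt(c_,x+295,y+150,12))
ring=np.array([574.3,122.3]);y=np.radians(11.3);Y=np.array([-np.sin(y),np.cos(y)])
pe=ring-7*Y; tcp=pe-1.7*Y; print('pear target',pe,'tcp',tcp)
plan([tcp[0],tcp[1],60],101.3,6,1,dec=4)
E
```

```text
321.58396911621094 178.62213706970215 13.834833145141602 [574.06561872 121.96595681  12.        ]
322.487340927124 174.94303703308105 13.82953929901123 [574.08234316 122.17463325  12.        ]
pear target [575.67162301 115.43569739] tcp [576.00473145 113.76865247]
[[[-0.0007, 0.0003, 0.0167], [0.0, 0.0, -0.001], 1], [[-0.0011, 0.0005, 0.0245], [0.0, 0.0, -0.001], 1], [[-0.0012, 0.0005, 0.0283], [0.0, 0.001, -0.002], 1], [[-0.0012, 0.0005, 0.0283], [-0.001, 0.0, -0.001], 1], [[-0.0011, 0.0005, 0.0245], [0.0, 0.0, -0.001], 1], [[-0.0007, 0.0002, 0.0167], [0.0, 0.0, -0.001], 1]]
```

>>> send_rows:
  motion:
    - [[-0.001,0.0003,0.017],[0,0,-0.001],1]
    - [[-0.001,0.0005,0.025],[0,0,-0.001],1]
    - [[-0.001,0.0005,0.028],[0,0,-0.002],1]
    - [[-0.001,0.0005,0.028],[0,0,-0.001],1]
    - [[-0.001,0.0005,0.025],[0,0,-0.001],1]
    - [[-0.001,0.0002,0.016],[0,0,-0.001],1]
    - [[0,0,0.012],[0,0,0],1]
    - [[0,0,0.01],[0,0,0],1]
    - [[0,0,0.006],[0,0,0],1]
    - [[0,0,0],[0,0,0],1]
    - [[0,0,0],[0,0,0],1]

```text
t: 8.0
tcp_pos: [576.6, 115.8, 32.8]
orientation: [0.0, 0.633, 0.774, 0.0]
ft_force: [0.2, -0.2, -0.5]
finger_gap: 44.8
```

```bash
python3 - <<'E'
from h import *
st(); snap('wrist','w5'); c=snap('side','s5');st()
cv2.imwrite('pics/s5b.png',cv2.resize(c['image'][130:270,180:330],None,fx=5,fy=4,interpolation=cv2.INTER_CUBIC))
E
```

```text
t 8.0 tcp [576.6 115.8  32.8] yaw 101.4 z [ 1.e-03  3.e-04 -1.e+00] F [ 0.25 -0.23 -0.52] M [ 0.02  0.05 -0.01] gap 44.8 q [-0.09  0.84 -0.24  1.83  0.38  0.51 -0.39]
t 8.1 tcp [576.6 115.7  32.8] yaw 101.4 z [ 1.e-03  2.e-04 -1.e+00] F [-0.4   0.38  0.1 ] M [ 0.01 -0.   -0.01] gap 44.3 q [-0.09  0.84 -0.24  1.83  0.38  0.51 -0.39]
```

View pics/w5.png

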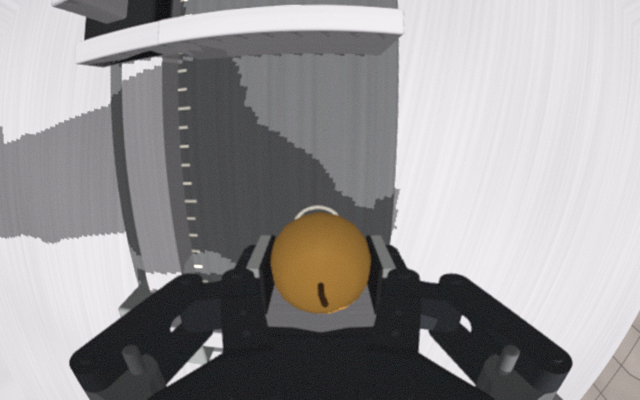

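View pics/s5b.png

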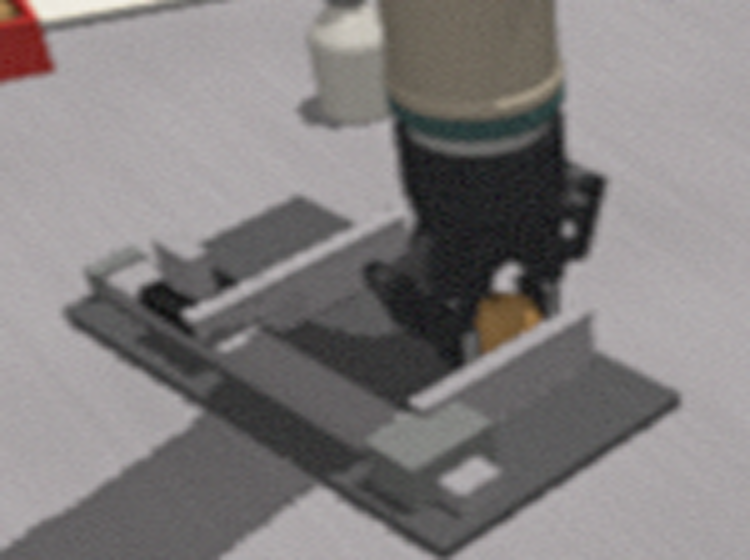

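The pear hangs just in front of the fixed blade, over the ring. I'll lower it gently onto the bed, with 2 mm of shift towards the fixed jaw.

>>> send_rows:
  motion:
    - [[-0.001,0,0.002],[0,0,0],1]
    - [[-0.001,0,0.001],[0,0,0],1]
    - [[0,0,0.001],[0,0,0],1]
    - [[0,0,0],[0,0,0],1]
    - [[0,0,0],[0,0,0],1]

```text
t: 8.72
tcp_pos: [576.6, 113.7, 28.3]
orientation: [-0.0, 0.633, 0.774, 0.0]
ft_force: [0.9, -0.1, -1.0]
finger_gap: 44.5
```

```bash
python3 - <<'E'
from h import *
st()
E
```

```text
t 8.72 tcp [576.6 113.7  28.3] yaw 101.4 z [-0.e+00  1.e-04 -1.e+00] F [ 0.89 -0.14 -0.97] M [-0.03 -0.   -0.03] gap 44.5 q [-0.09  0.85 -0.24  1.83  0.38  0.5  -0.39]
```

>>> send_rows:
  motion:
    - [[0,0,0.0005],[0,0,0],1]
    - [[0,0,0.0005],[0,0,0],1]
    - [[0,0,0],[0,0,0],1]
    - [[0,0,0],[0,0,0],1]

```text
t: 9.22
tcp_pos: [576.6, 113.7, 27.5]
orientation: [0.0, 0.633, 0.774, 0.0]
ft_force: [-1.2, -0.5, 2.2]
finger_gap: 44.6
```

```bash
python3 - <<'E'
from h import *
st()
E
```

```text
t 9.22 tcp [576.6 113.7  27.5] yaw 101.4 z [ 1.e-04 -0.e+00 -1.e+00] F [-1.24 -0.48  2.24] M [-0.02  0.22  0.  ] gap 44.6 q [-0.09  0.85 -0.24  1.83  0.38  0.5  -0.39]
```

Contact comes at the predicted height, so I'll open slowly.

>>> send_rows:
  motion:
    - [[0,0,0],[0,0,0],0.42]
    - [[0,0,0],[0,0,0],0.38]
    - [[0,0,0],[0,0,0],0.34]
    - [[0,0,0],[0,0,0],0.28]
    - [[0,0,0],[0,0,0],0.15]
    - [[0,0,0],[0,0,0],0]
    - [[0,0,0],[0,0,0],0]
    - [[0,0,0],[0,0,0],0]

```text
t: 10.22
tcp_pos: [576.6, 113.7, 27.3]
orientation: [0.0, 0.633, 0.774, 0.0]
ft_force: [-0.2, 0.2, -0.3]
finger_gap: 85.2
```

```bash
python3 - <<'E'
from h import *
st(); snap('wrist','w6');st()
E
```

```text
t 10.22 tcp [576.6 113.7  27.3] yaw 101.4 z [ 1.e-04 -0.e+00 -1.e+00] F [-0.19  0.19 -0.31] M [-0.01  0.03 -0.01] gap 85.2 q [-0.09  0.85 -0.24  1.83  0.38  0.5  -0.39]
t 10.28 tcp [576.6 113.7  27.4] yaw 101.4 z [ 1.e-04  0.e+00 -1.e+00] F [-0.28 -0.93  0.16] M [-0.07  0.02 -0.  ] gap 85.6 q [-0.09  0.85 -0.24  1.83  0.38  0.5  -0.39]
```

View pics/w6.png

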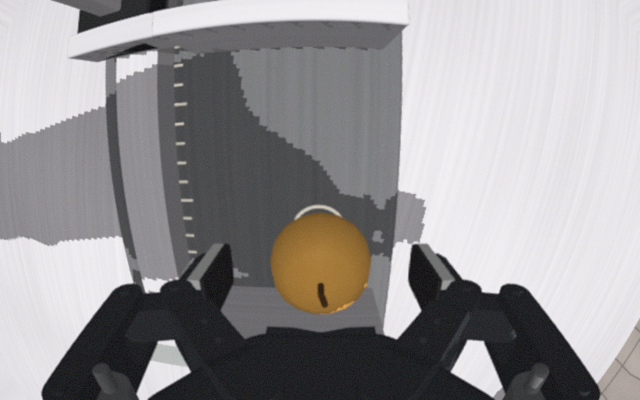

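The pear stands upright and free. Next I'll raise straight up and move over the tab.

```bash
python3 - <<'E'
from h import *
plan([467.5,224.5,165],101.4,8,0,p0=[576.6,113.7,157.5],R0=down(101.4),dec=3)
E
```

```text
[[[0.011, -0.007, -0.001], [0.0, 0.0, 0.0], 0], [[0.015, -0.01, -0.001], [0.0, 0.0, 0.0], 0], [[0.019, -0.012, -0.001], [0.0, 0.0, 0.0], 0], [[0.02, -0.014, -0.001], [0.0, 0.0, 0.0], 0], [[0.02, -0.013, -0.001], [0.0, 0.0, 0.0], 0], [[0.019, -0.012, -0.001], [0.0, 0.0, 0.0], 0], [[0.015, -0.01, -0.001], [0.0, 0.0, 0.0], 0], [[0.011, -0.007, -0.001], [0.0, 0.0, 0.0], 0]]
```

>>> send_rows:
  motion:
    - [[0,0,-0.01],[0,0,0],0]
    - [[0,0,-0.02],[0,0,0],0]
    - [[0,0,-0.035],[0,0,0],0]
    - [[0,0,-0.035],[0,0,0],0]
    - [[0,0,-0.03],[0,0,0],0]
    - [[0.011,-0.007,-0.001],[0,0,0],0]
    - [[0.015,-0.01,-0.001],[0,0,0],0]
    - [[0.019,-0.012,-0.001],[0,0,0],0]
    - [[0.02,-0.014,-0.001],[0,0,0],0]
    - [[0.02,-0.013,-0.001],[0,0,0],0]
    - [[0.019,-0.012,-0.001],[0,0,0],0]
    - [[0.015,-0.01,-0.001],[0,0,0],0]
    - [[0.011,-0.007,-0.001],[0,0,0],0]
    - [[0,0,0],[0,0,0],0]
    - [[0,0,0],[0,0,0],0]
    - [[0,0,0],[0,0,0],0]

```text
t: 12.28
tcp_pos: [468.2, 223.5, 165.2]
orientation: [0.0, 0.634, 0.773, -0.0]
ft_force: [-0.1, -0.5, -0.2]
finger_gap: 85.8
```

```bash
python3 - <<'E'
from h import *
st(); c=snap('wrist','w7');d=snap('side','s7');e=snap('scene','c7');st()
a=cv2.resize(d['image'][160:270,185:325],None,fx=5,fy=5,interpolation=cv2.INTER_CUBIC)
cv2.imwrite('pics/s7b.png',a)
E
```

```text
t 12.28 tcp [468.2 223.5 165.2] yaw 101.31 z [ 2.e-04 -4.e-04 -1.e+00] F [-0.13 -0.51 -0.18] M [ 0.01 -0.04 -0.02] gap 85.8 q [-0.28  0.57 -0.33  1.95  0.28  0.66 -0.58]
t 12.43 tcp [467.9 223.8 165.3] yaw 101.34 z [ 1.e-04 -1.e-04 -1.e+00] F [-0.03  0.34 -0.22] M [ 0.02 -0.01 -0.03] gap 85.6 q [-0.28  0.57 -0.33  1.95  0.28  0.66 -0.58]
```

View pics/w7.png

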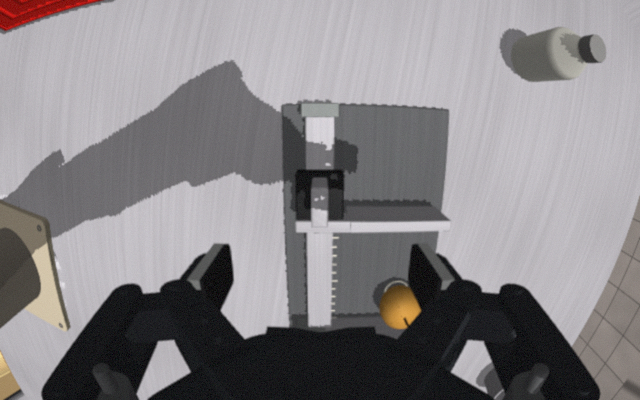

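View pics/s7b.png

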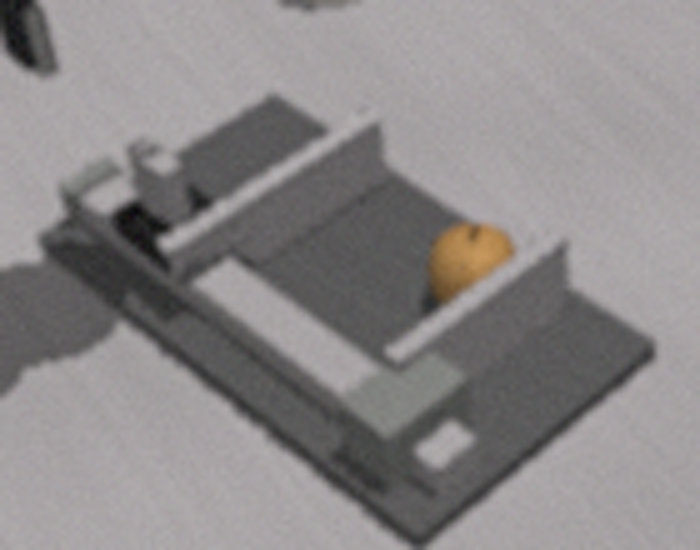

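The pear is upright beside the fixed blade. The tab top is at about (320,200) in the wrist view, so I'll measure it in a crop.

```bash
python3 - <<'E'
from h import *
c=load('w7')
cv2.imwrite('pics/w7b.png',cv2.resize(c['image'][160:240,280:380],None,fx=7,fy=7,interpolation=cv2.INTER_CUBIC))
X=np.array([np.cos(np.radians(11.3)),np.sin(np.radians(11.3)),0]);Y=np.array([-X[1],X[0],0]);t=np.array([574.1,122.2,88])-85*X+121*Y
print(t,[((wproj(c,t+a*X+b*Y)-[280,160])*7).round(0) for a,b in [(-6,-15),(6,-15),(6,15),(-6,15)]])
E
```

```text
[467.03827057 224.19895142  88.        ] [array([213., 478.]), array([329., 479.]), array([331., 197.]), array([210., 197.])]
```

View pics/w7b.png

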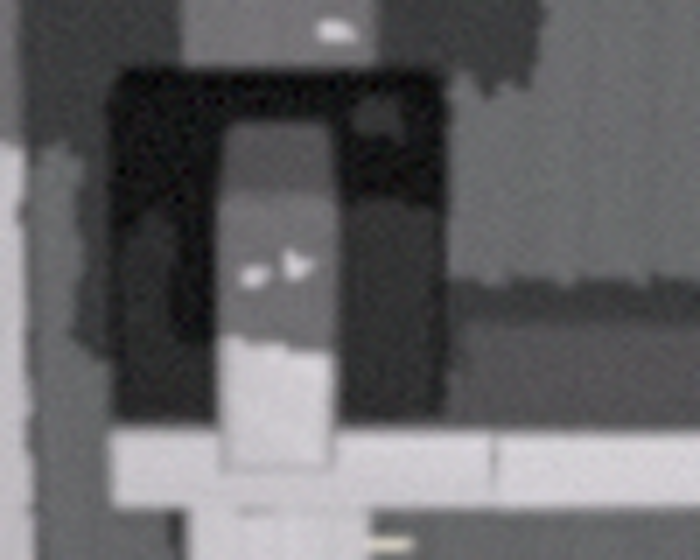

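The tab top spans x 217..337 and y 193..468 in the crop, within 1 mm of prediction. I'll shift 1.3 mm along tool x and descend to TCP z 70.

>>> send_rows:
  motion:
    - [[0.0013,0,0.01],[0,0,0],0]
    - [[0,0,0.025],[0,0,0],0]
    - [[0,0,0.03],[0,0,0],0]
    - [[0,0,0.02],[0,0,0],0]
    - [[0,0,0.01],[0,0,0],0]
    - [[0,0,0],[0,0,0],0]
    - [[0,0,0],[0,0,0],0]

```text
t: 13.3
tcp_pos: [467.7, 225.9, 70.9]
orientation: [0.0, 0.633, 0.774, 0.001]
ft_force: [0.5, -0.2, -0.2]
finger_gap: 85.4
```

```bash
python3 - <<'E'
from h import *
st(); c=snap('wrist','w8');st()
E
```

```text
t 13.3 tcp [467.7 225.9  70.9] yaw 101.4 z [ 1.1e-03  6.0e-04 -1.0e+00] F [ 0.55 -0.23 -0.15] M [ 0.01  0.01 -0.01] gap 85.4 q [-0.35  0.72 -0.24  2.01  0.37  0.45 -0.66]
t 13.35 tcp [467.8 225.9  71. ] yaw 101.4 z [ 1.3e-03  7.0e-04 -1.0e+00] F [-0.46 -0.26 -0.27] M [ 0.02 -0.02 -0.01] gap 85.5 q [-0.35  0.72 -0.24  2.01  0.37  0.45 -0.66]
```

View pics/w8.png

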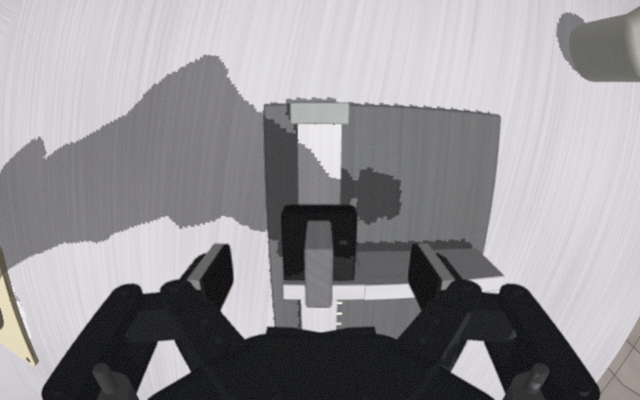

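The tab is centred between the fingers (columns 305–333). I'll close softly.

>>> send_rows:
  motion:
    - [[0,0,0],[0,0,0],0.3]
    - [[0,0,0],[0,0,0],0.5]
    - [[0,0,0],[0,0,0],0.65]
    - [[0,0,0],[0,0,0],0.75]
    - [[0,0,0],[0,0,0],0.85]
    - [[0,0,0],[0,0,0],1]
    - [[0,0,0],[0,0,0],1]
    - [[0,0,0],[0,0,0],1]
    - [[0,0,0],[0,0,0],1]
  grip_force: 30

```text
t: 14.48
tcp_pos: [467.0, 225.5, 70.4]
orientation: [-0.0, 0.633, 0.774, -0.0]
ft_force: [-2.0, -0.6, 3.6]
finger_gap: 11.6
```

```bash
cat >> h.py <<'E'
def fm(n=6):
    X=np.array([np.cos(np.radians(11.3)),np.sin(np.radians(11.3)),0]);Y=np.array([-X[1],X[0],0])
    L=[]
    for i in range(n):
        s=arm.state(); L.append(np.r_[s['ft_force']@X,s['ft_force']@Y,s['ft_force'][2],s['wrist_torque'][2]])
        if i<n-1: arm.camera('side')
    L=np.array(L); print('Fx,Fy,Fz,Mz gauge',L.mean(0).round(2),'sd',L.std(0).round(2)); st()
E
python3 - <<'E'
from h import *
fm()
snap('wrist','w9')
E
```

```text
Fx,Fy,Fz,Mz gauge [-2.34 -0.17  4.45 -0.05] sd [0.37 0.42 0.62 0.02]
t 14.72 tcp [467.  225.5  70.4] yaw 101.4 z [-4.e-04 -2.e-04 -1.e+00] F [-3.04 -0.12  3.75] M [-0.08  0.61 -0.04] gap 11.5 q [-0.35  0.72 -0.24  2.01  0.37  0.45 -0.66]
```

View pics/w9.png

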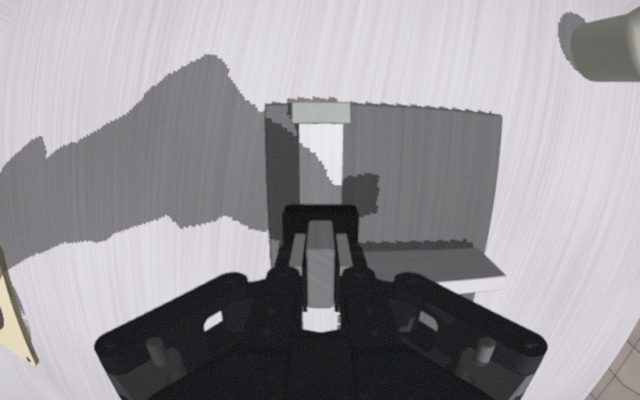

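>>> send_rows:
  motion:
    - [[-0.003,0,0],[0,0,0],1]
    - [[-0.006,0,0],[0,0,0],1]
    - [[-0.007,0,0],[0,0,0],1]
    - [[-0.007,0,0],[0,0,0],1]
    - [[-0.007,0,0],[0,0,0],1]
    - [[-0.007,0,0],[0,0,0],1]
    - [[-0.007,0,0],[0,0,0],1]
    - [[-0.007,0,0],[0,0,0],1]
    - [[-0.005,0,0],[0,0,0],1]
    - [[-0.003,0,0],[0,0,0],1]
    - [[-0.001,0,0],[0,0,0],1]

```text
t: 16.15
tcp_pos: [478.6, 167.0, 70.4]
orientation: [-0.0, 0.633, 0.774, -0.0]
ft_force: [-4.3, 2.4, 6.0]
finger_gap: 11.6
```

```bash
python3 - <<'E'
from h import *
fm(3)
c=snap('wrist','w10');d=snap('side','s10')
cv2.imwrite('pics/s10b.png',cv2.resize(d['image'][160:270,185:325],None,fx=5,fy=5,interpolation=cv2.INTER_CUBIC))
d=snap('scene','c10')
cv2.imwrite('pics/c10b.png',cv2.resize(d['image'][125:220,260:365],None,fx=6,fy=6,interpolation=cv2.INTER_CUBIC))
E
```

```text
Fx,Fy,Fz,Mz gauge [-3.7   2.95  5.91 -0.1 ] sd [0.09 0.27 0.33 0.03]
t 16.25 tcp [478.6 167.   70.4] yaw 101.42 z [-8.e-04  4.e-04 -1.e+00] F [-4.22  1.79  6.27] M [ 0.33  0.87 -0.06] gap 11.3 q [-0.23  0.71 -0.25  2.05  0.39  0.43 -0.58]
```

View pics/s10b.png

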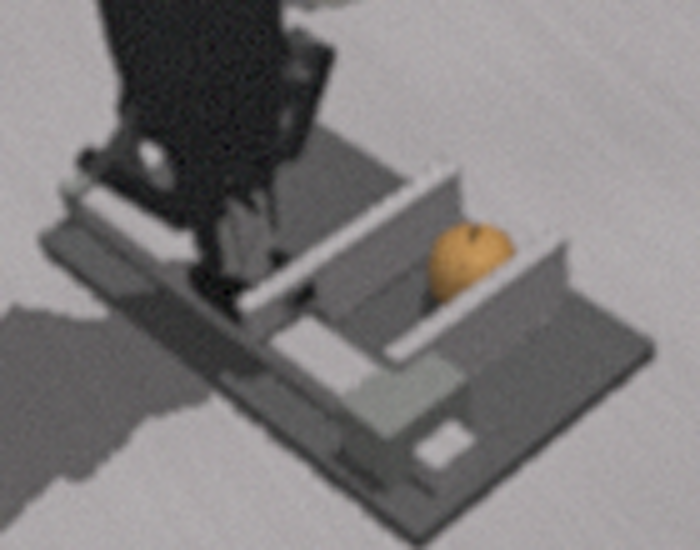

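View pics/c10b.png

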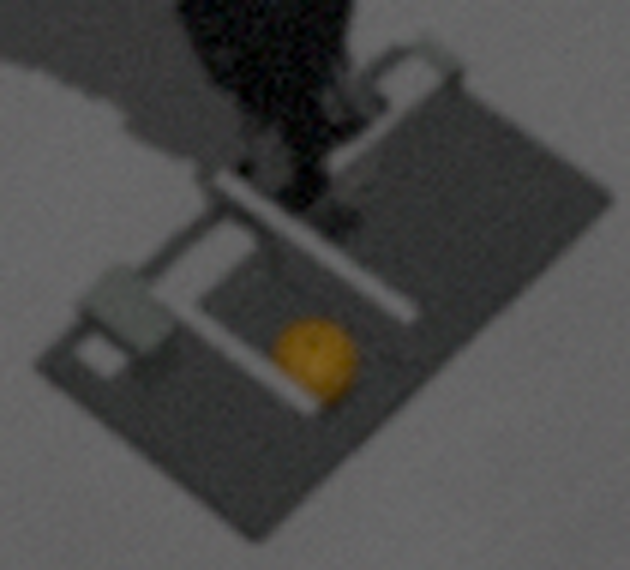

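View pics/w10.png

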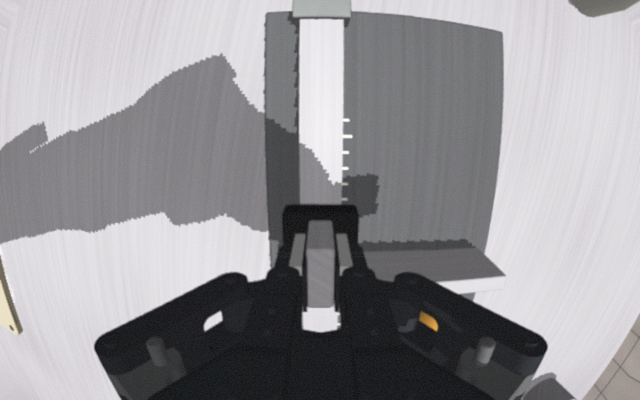

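The drag of 2.95 N is as expected, and the jaws look parallel with the pear upright. The opening is about 65 mm, so I'll carry on slowly.

>>> send_rows:
  motion:
    - [[-0.002,0,0],[0,0,0],1]
    - [[-0.002,0,0],[0,0,0],1]
    - [[-0.002,0,0],[0,0,0],1]
    - [[-0.002,0,0],[0,0,0],1]
    - [[-0.002,0,0],[0,0,0],1]
    - [[-0.001,0,0],[0,0,0],1]
    - [[-0.001,0,0],[0,0,0],1]
    - [[0,0,0],[0,0,0],1]

```text
t: 17.4
tcp_pos: [480.9, 155.3, 70.4]
orientation: [-0.0, 0.633, 0.774, -0.0]
ft_force: [-4.9, 2.7, 5.5]
finger_gap: 11.6
```

```bash
python3 - <<'E'
from h import *
fm(5)
d=snap('side','s11')
cv2.imwrite('pics/s11b.png',cv2.resize(d['image'][160:270,185:325],None,fx=5,fy=5,interpolation=cv2.INTER_CUBIC))
d=snap('scene','c11')
cv2.imwrite('pics/c11b.png',cv2.resize(d['image'][165:205,275:340],None,fx=10,fy=10,interpolation=cv2.INTER_CUBIC))
E
```

```text
Fx,Fy,Fz,Mz gauge [-4.3   2.51  5.9  -0.09] sd [0.11 0.59 0.34 0.02]
t 17.6 tcp [480.9 155.3  70.4] yaw 101.43 z [-9.e-04  3.e-04 -1.e+00] F [-4.56  1.22  6.12] M [ 0.33  0.92 -0.1 ] gap 11.4 q [-0.2   0.71 -0.25  2.05  0.4   0.43 -0.56]
```

View pics/c11b.png

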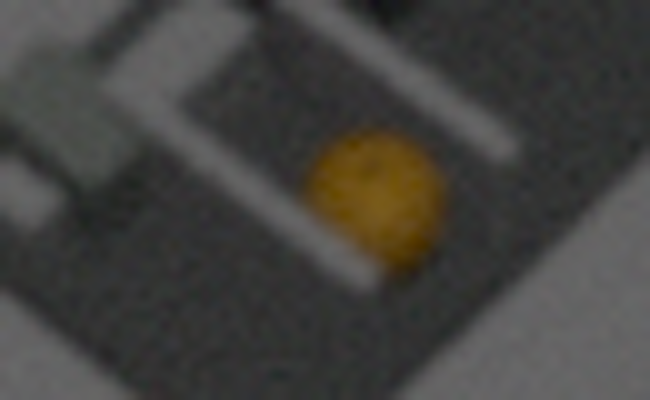

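View pics/s11b.png

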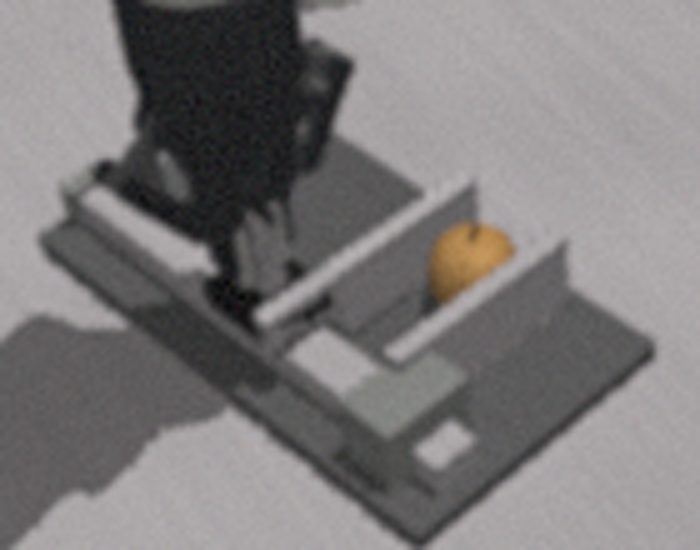

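>>> send_rows:
  motion:
    - [[-0.0005,0,0],[0,0,0],1]
    - [[-0.0005,0,0],[0,0,0],1]
    - [[-0.0005,0,0],[0,0,0],1]
    - [[-0.0005,0,0],[0,0,0],1]
    - [[-0.0005,0,0],[0,0,0],1]
    - [[-0.0005,0,0],[0,0,0],1]
    - [[-0.0005,0,0],[0,0,0],1]
    - [[-0.0005,0,0],[0,0,0],1]
    - [[-0.0005,0,0],[0,0,0],1]
    - [[0,0,0],[0,0,0],1]

```text
t: 18.95
tcp_pos: [481.7, 151.1, 70.4]
orientation: [-0.001, 0.633, 0.774, -0.0]
ft_force: [-4.4, 2.2, 5.6]
finger_gap: 11.4
```

```bash
python3 - <<'E'
from h import *
fm(5)
d=snap('scene','c12')
cv2.imwrite('pics/c12b.png',cv2.resize(d['image'][165:205,275:340],None,fx=10,fy=10,interpolation=cv2.INTER_CUBIC))
E
```

```text
Fx,Fy,Fz,Mz gauge [-3.99  3.24  5.9  -0.07] sd [0.6  0.23 0.31 0.02]
t 19.15 tcp [481.7 151.1  70.4] yaw 101.45 z [-9.e-04  6.e-04 -1.e+00] F [-4.93  2.38  6.26] M [ 0.43  1.01 -0.1 ] gap 11.6 q [-0.19  0.71 -0.25  2.05  0.4   0.43 -0.55]
```

View pics/c12b.png

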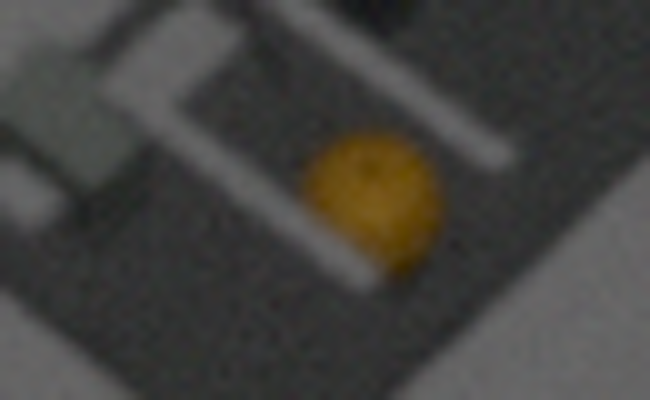

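>>> send_rows:
  motion:
    - [[-0.0003,0,0],[0,0,0],1]
    - [[-0.0003,0,0],[0,0,0],1]
    - [[-0.0003,0,0],[0,0,0],1]
    - [[-0.0003,0,0],[0,0,0],1]
    - [[-0.0003,0,0],[0,0,0],1]
    - [[0,0,0],[0,0,0],1]

```text
t: 19.95
tcp_pos: [482.0, 149.7, 70.4]
orientation: [-0.001, 0.633, 0.774, -0.0]
ft_force: [-4.7, 2.0, 6.3]
finger_gap: 11.3
```

```bash
python3 -c "
from h import *
fm(5)"
```

```text
Fx,Fy,Fz,Mz gauge [-4.29  3.21  6.36 -0.06] sd [0.45 0.35 0.39 0.03]
t 20.15 tcp [482.  149.7  70.4] yaw 101.44 z [-9.e-04  7.e-04 -1.e+00] F [-5.11  2.49  5.81] M [ 0.52  1.02 -0.09] gap 11.6 q [-0.19  0.71 -0.25  2.05  0.4   0.43 -0.55]
```

Opening is now about 47.3 mm, with no squeeze yet. I'll take small steps.

>>> send_rows:
  motion:
    - [[-0.0003,0,0],[0,0,0],1]
    - [[-0.0003,0,0],[0,0,0],1]
    - [[-0.0003,0,0],[0,0,0],1]
    - [[0,0,0],[0,0,0],1]

```text
t: 20.65
tcp_pos: [482.2, 148.8, 70.4]
orientation: [-0.001, 0.633, 0.774, -0.0]
ft_force: [-4.2, 2.0, 7.0]
finger_gap: 11.3
```

```bash
python3 -c "
from h import *
fm(4)"
```

```text
Fx,Fy,Fz,Mz gauge [-4.11  3.1   6.49 -0.07] sd [0.25 0.36 0.46 0.01]
t 20.8 tcp [482.2 148.8  70.3] yaw 101.44 z [-9.e-04  6.e-04 -1.e+00] F [-4.82  2.63  6.81] M [ 0.49  1.   -0.08] gap 11.1 q [-0.19  0.71 -0.25  2.05  0.4   0.43 -0.55]
```

>>> send_rows:
  motion:
    - [[-0.0003,0,0],[0,0,0],1]
    - [[-0.0003,0,0],[0,0,0],1]
    - [[0,0,0],[0,0,0],1]

```text
t: 21.18
tcp_pos: [482.3, 148.2, 70.3]
orientation: [-0.001, 0.633, 0.774, -0.0]
ft_force: [-4.8, 1.8, 6.9]
finger_gap: 11.6
```

```bash
python3 -c "
from h import *
fm(4)"
```

```text
Fx,Fy,Fz,Mz gauge [-4.51  3.27  6.27 -0.07] sd [0.17 0.55 0.81 0.02]
t 21.32 tcp [482.3 148.2  70.4] yaw 101.45 z [-9.e-04  6.e-04 -1.e+00] F [-5.43  2.77  4.95] M [ 0.54  1.01 -0.09] gap 11.3 q [-0.18  0.71 -0.25  2.05  0.4   0.43 -0.55]
```

>>> send_rows:
  motion:
    - [[-0.0003,0,0],[0,0,0],1]
    - [[-0.0003,0,0],[0,0,0],1]
    - [[0,0,0],[0,0,0],1]

```text
t: 21.7
tcp_pos: [482.3, 148.0, 70.4]
orientation: [-0.001, 0.633, 0.774, 0.0]
ft_force: [-5.2, 3.7, 6.7]
finger_gap: 11.5
```

```bash
python3 -c "
from h import *
fm(4)
d=snap('scene','c13')
cv2.imwrite('pics/c13b.png',cv2.resize(d['image'][165:205,275:340],None,fx=10,fy=10,interpolation=cv2.INTER_CUBIC))"
```

```text
Fx,Fy,Fz,Mz gauge [-4.69  4.48  5.95 -0.01] sd [0.24 0.18 0.84 0.03]
t 21.85 tcp [482.3 147.9  70.4] yaw 101.47 z [-9.e-04  1.e-03 -1.e+00] F [-5.32  3.21  6.5 ] M [0.64 1.09 0.01] gap 11.4 q [-0.18  0.71 -0.25  2.05  0.4   0.43 -0.54]
```

View pics/c13b.png

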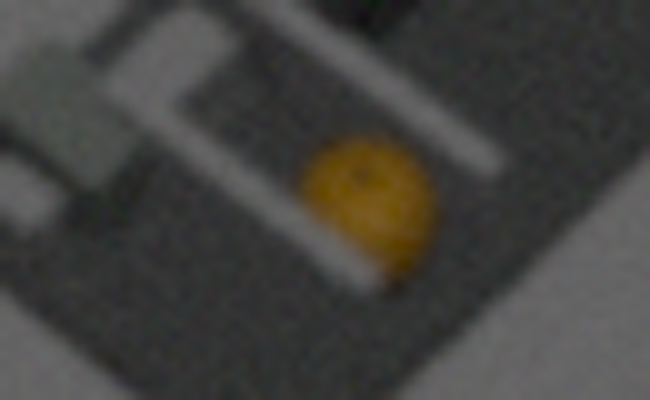

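Both jaws have made contact: Fy is up 1.3 N, about 3–4 N per mm. I'll add a little.

>>> send_rows:
  motion:
    - [[-0.0002,0,0],[0,0,0],1]
    - [[-0.0002,0,0],[0,0,0],1]
    - [[-0.0002,0,0],[0,0,0],1]
    - [[0,0,0],[0,0,0],1]

```text
t: 22.4
tcp_pos: [482.3, 147.8, 70.4]
orientation: [-0.001, 0.633, 0.774, 0.0]
ft_force: [-6.9, 5.0, 6.3]
finger_gap: 11.7
```

```bash
python3 -c "
from h import *
fm(4)"
```

```text
Fx,Fy,Fz,Mz gauge [-4.76  5.18  5.96  0.03] sd [0.69 0.63 0.61 0.02]
t 22.55 tcp [482.3 147.8  70.4] yaw 101.5 z [-9.0e-04  1.5e-03 -1.0e+00] F [-5.    3.59  6.73] M [0.78 1.12 0.01] gap 11.7 q [-0.18  0.71 -0.25  2.05  0.4   0.43 -0.54]
```

>>> send_rows:
  motion:
    - [[-0.0003,0,0],[0,0,0],1]
    - [[-0.0003,0,0],[0,0,0],1]
    - [[-0.0003,0,0],[0,0,0],1]
    - [[0,0,0],[0,0,0],1]
    - [[0,0,0],[0,0,0],1]

```text
t: 23.18
tcp_pos: [482.4, 147.6, 70.4]
orientation: [-0.001, 0.632, 0.775, 0.001]
ft_force: [-5.2, 5.1, 6.2]
finger_gap: 11.1
```

```bash
python3 -c "
from h import *
fm(6)"
```

```text
Fx,Fy,Fz,Mz gauge [-4.73  6.14  6.    0.09] sd [0.39 0.24 0.12 0.04]
t 23.43 tcp [482.4 147.6  70.4] yaw 101.55 z [-9.0e-04  2.3e-03 -1.0e+00] F [-6.07  5.13  5.84] M [0.97 1.26 0.12] gap 11.9 q [-0.18  0.71 -0.25  2.05  0.4   0.43 -0.54]
```

>>> send_rows:
  motion:
    - [[-0.0003,0,0],[0,0,0],1]
    - [[-0.0003,0,0],[0,0,0],1]
    - [[-0.0003,0,0],[0,0,0],1]
    - [[-0.0003,0,0],[0,0,0],1]
    - [[-0.0003,0,0],[0,0,0],1]
    - [[0,0,0],[0,0,0],1]
    - [[0,0,0],[0,0,0],1]

```text
t: 24.3
tcp_pos: [482.5, 147.2, 70.4]
orientation: [-0.001, 0.632, 0.775, 0.001]
ft_force: [-7.1, 6.5, 6.3]
finger_gap: 11.1
```

```bash
python3 -c "
from h import *
fm(8)
d=snap('side','s14')
cv2.imwrite('pics/s14b.png',cv2.resize(d['image'][160:270,185:325],None,fx=5,fy=5,interpolation=cv2.INTER_CUBIC))"
```

```text
Fx,Fy,Fz,Mz gauge [-4.86  8.21  5.92  0.17] sd [0.42 0.35 0.55 0.02]
t 24.65 tcp [482.4 147.2  70.4] yaw 101.63 z [-0.001   0.0036 -1.    ] F [-6.21  7.49  5.96] M [1.41 1.39 0.15] gap 11.3 q [-0.18  0.71 -0.26  2.05  0.4   0.42 -0.54]
```

View pics/s14b.png

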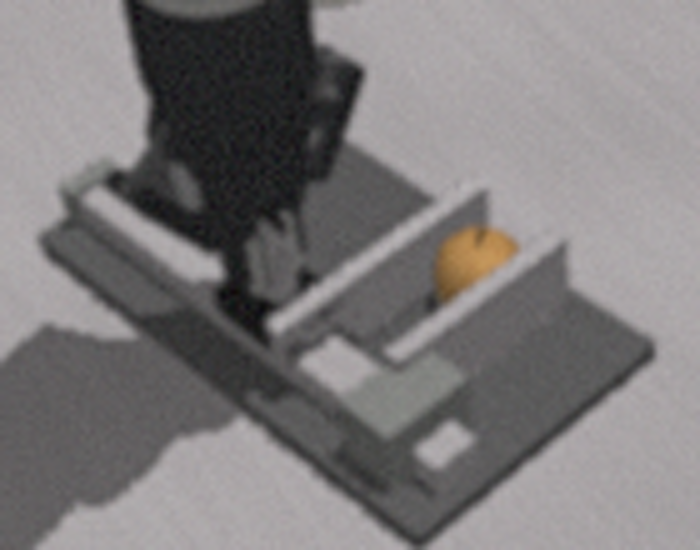

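Fy is 8.2 N, less 3 N drag, so about 5 N on the pear. I'll hold 1 s, then ease the arm's push before opening.

>>> send_rows:
  motion:
    - [[0,0,0],[0,0,0],1]
    - [[0,0,0],[0,0,0],1]
    - [[0,0,0],[0,0,0],1]
    - [[0,0,0],[0,0,0],1]
    - [[0,0,0],[0,0,0],1]
    - [[0,0,0],[0,0,0],1]
    - [[0,0,0],[0,0,0],1]
    - [[0.0003,0,0],[0,0,0],1]
    - [[0.0003,0,0],[0,0,0],1]
    - [[0.0003,0,0],[0,0,0],1]
    - [[0.0003,0,0],[0,0,0],1]
    - [[0.0003,0,0],[0,0,0],1]
    - [[0.0003,0,0],[0,0,0],1]
    - [[0,0,0],[0,0,0],1]

```text
t: 26.45
tcp_pos: [482.4, 147.3, 70.4]
orientation: [-0.001, 0.632, 0.775, 0.0]
ft_force: [-5.7, 3.8, 6.6]
finger_gap: 11.5
```

```bash
python3 -c "
from h import *
fm(4)"
```

```text
Fx,Fy,Fz,Mz gauge [-4.37  4.72  6.32  0.25] sd [0.31 0.69 0.38 0.02]
t 26.6 tcp [482.4 147.3  70.4] yaw 101.57 z [-9.0e-04  1.4e-03 -1.0e+00] F [-4.93  2.72  6.78] M [0.79 1.14 0.23] gap 11.6 q [-0.18  0.71 -0.25  2.05  0.4   0.43 -0.54]
```

>>> send_rows:
  motion:
    - [[0.0003,0,0],[0,0,0],1]
    - [[0.0003,0,0],[0,0,0],1]
    - [[0.0003,0,0],[0,0,0],1]
    - [[0,0,0],[0,0,0],1]
    - [[0,0,0],[0,0,0],0.95]
    - [[0,0,0],[0,0,0],0.9]
    - [[0,0,0],[0,0,0],0.85]
    - [[0,0,0],[0,0,0],0.8]
    - [[0,0,0],[0,0,0],0.7]
    - [[0,0,0],[0,0,0],0.5]
    - [[0,0,0],[0,0,0],0.2]
    - [[0,0,0],[0,0,0],0]
    - [[0,0,0],[0,0,0],0]
    - [[0,0,0],[0,0,0],0]

```text
t: 28.35
tcp_pos: [483.2, 146.8, 70.3]
orientation: [0.0, 0.633, 0.774, 0.0]
ft_force: [-1.1, 0.2, -0.1]
finger_gap: 85.0
```

```bash
python3 -c "
from h import *
fm(2)
snap('wrist','w15')"
```

```text
Fx,Fy,Fz,Mz gauge [-0.69  0.1   0.24 -0.02] sd [0.33 0.3  0.35 0.  ]
t 28.4 tcp [483.2 146.8  70.3] yaw 101.4 z [ 1.e-04  0.e+00 -1.e+00] F [-0.31 -0.27  0.58] M [ 0.04 -0.04 -0.02] gap 85.3 q [-0.18  0.71 -0.25  2.05  0.4   0.43 -0.54]
```

View pics/w15.png

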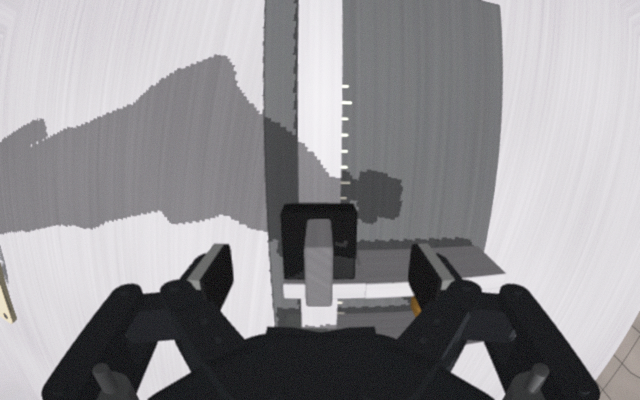

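The fingers are clear of the tab. I'll raise straight up and back, then check.

>>> send_rows:
  motion:
    - [[0,0,-0.01],[0,0,0],0]
    - [[0,0,-0.02],[0,0,0],0]
    - [[0,0,-0.03],[0,0,0],0]
    - [[0,0,-0.03],[0,0,0],0]
    - [[0.01,0,-0.03],[0,0,0],0]
    - [[0.015,0,-0.02],[0,0,0],0]
    - [[0.02,0,-0.01],[0,0,0],0]
    - [[0.015,0,0],[0,0,0],0]
    - [[0,0,0],[0,0,0],0]
    - [[0,0,0],[0,0,0],0]
    - [[0,0,0],[0,0,0],0]

```text
t: 29.82
tcp_pos: [471.3, 204.6, 219.7]
orientation: [-0.0, 0.634, 0.774, -0.001]
ft_force: [0.2, -0.4, 0.7]
finger_gap: 85.3
```

```bash
python3 -c "
from h import *
st()
d=snap('side','s16')
cv2.imwrite('pics/s16b.png',cv2.resize(d['image'][160:270,185:325],None,fx=5,fy=5,interpolation=cv2.INTER_CUBIC))
d=snap('scene','c16')
cv2.imwrite('pics/c16b.png',cv2.resize(d['image'][135:215,260:365],None,fx=7,fy=7,interpolation=cv2.INTER_CUBIC))
snap('wrist','w16')"
```

```text
t 29.82 tcp [471.3 204.6 219.7] yaw 101.34 z [-0.0011 -0.001  -1.    ] F [ 0.16 -0.43  0.68] M [0.02 0.03 0.02] gap 85.3 q [-0.19  0.49 -0.4   1.91  0.26  0.79 -0.53]
```

View pics/s16b.png

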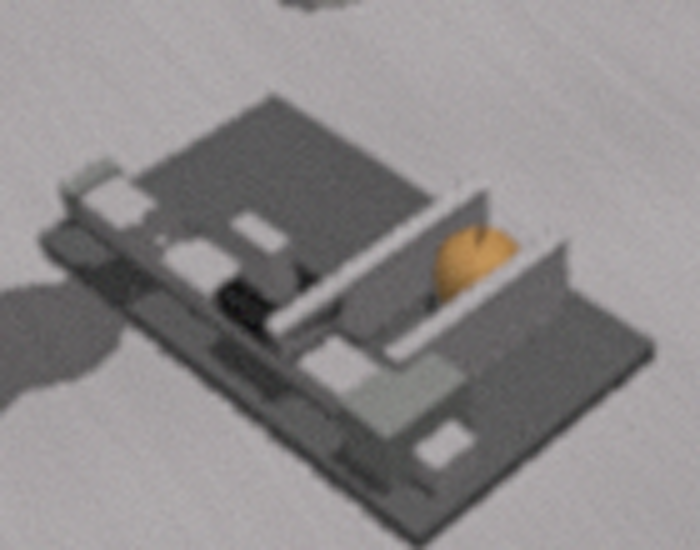

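View pics/c16b.png

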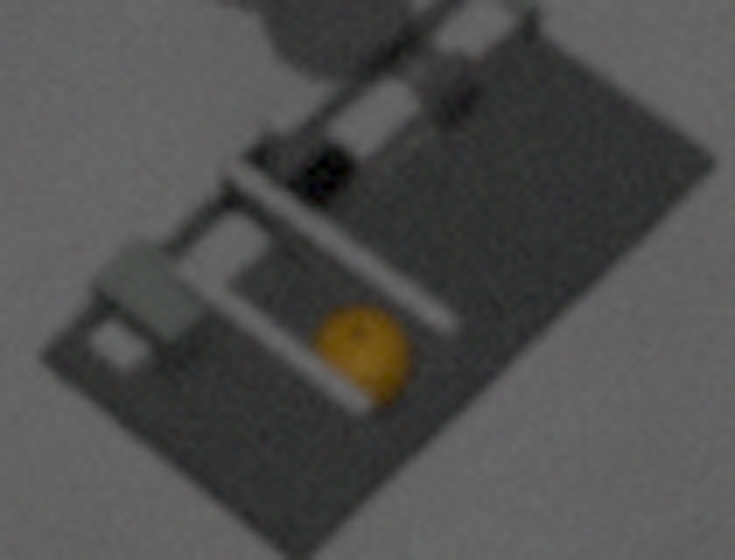

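View pics/w16.png

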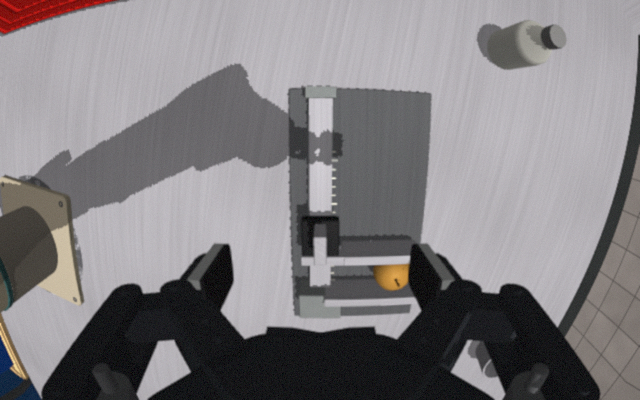

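The gauge is closed on the pear, both blades look parallel and the pear is upright. I'll measure the opening and skew from the wrist view.

```bash
python3 -c "
from h import *
c=snap('wrist','w17')
cv2.imwrite('pics/w17b.png',cv2.resize(c['image'][205:325,285:425],None,fx=5,fy=5,interpolation=cv2.INTER_CUBIC))"
```

```text
(no output)
```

View pics/w17b.png

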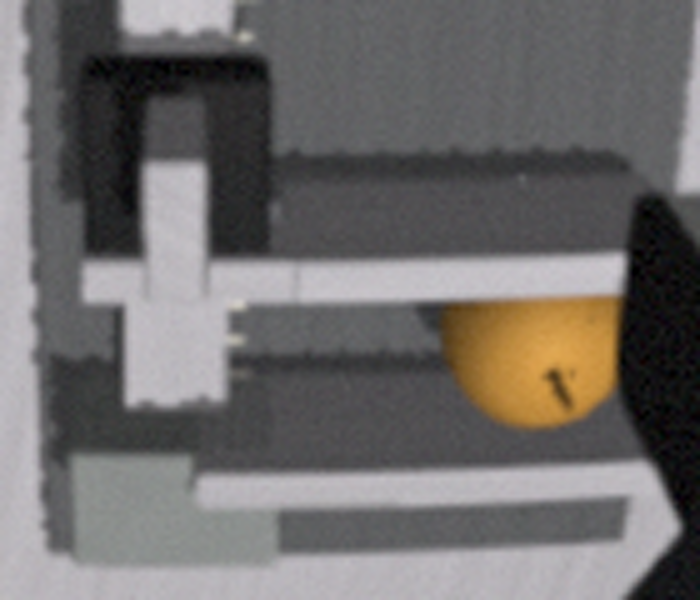

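```bash
python3 -c "
from h import *
c=load('w17');P=lambda u,v,z: wpt(c,(u+.5)/5-.5+285,(v+.5)/5-.5+205,z)
X=np.array([np.cos(np.radians(11.3)),np.sin(np.radians(11.3)),0]);Y=np.array([-X[1],X[0],0]);r=np.array([574.1,122.2,12])
g=lambda p:(((p-r)@X).round(1),((p-r)@Y).round(1))
a=[P(110,303,58),P(300,303,58),P(625,294,58)];b=[P(200,478,58),P(400,473,58),P(600,464,58)]
print([g(p) for p in a],[g(p) for p in b])
print('skew deg',[np.degrees(np.arctan2(*(l[2]-l[0])[[1,0]])) for l in (a,b)])
print('stalk base',g(P(550,372,53)), 'top z?')
"
```

```text
[(np.float64(-99.0), np.float64(11.1)), (np.float64(-58.3), np.float64(11.0)), (np.float64(13.8), np.float64(11.2))] [(np.float64(-79.4), np.float64(-34.7)), (np.float64(-33.7), np.float64(-34.2)), (np.float64(13.6), np.float64(-34.1))]
skew deg [np.float64(11.374329005466059), np.float64(11.674297521166206)]
stalk base (np.float64(0.1), np.float64(-11.1)) top z?
```

The opening is about 45.4 mm, the skew under 0.01 rad, and the pear is at x≈0 and 22.9 mm from the fixed face. Handing in.

```bash
python3 -c "
from h import *
s=st(); print(abs(s['joint_velocities']).max()); print(arm.job_done())"
```

```text
t 30.02 tcp [471.4 205.1 220.2] yaw 101.36 z [-2.e-04 -2.e-04 -1.e+00] F [0.33 0.22 0.09] M [-0.01  0.   -0.  ] gap 85.5 q [-0.19  0.49 -0.4   1.91  0.26  0.79 -0.53]
0.0028728712133583613
the job is handed in; nothing more can be done
None
```

I handed the job in at about 30 s, with the pear standing upright in the closed gauge. `job_done` reports no verdict, so what follows is my own checks.

- **Placing:** I took the pear from the tray, stood it just on the fixed-jaw side of the ring with the jaws about 125 mm open, and let go. The camera then showed it upright and free.
- **Closing:** I gripped the tab, slid the jaw shut and built up the push until the wrist read 8.2 N. Taking off the drag of about 3 N leaves roughly 5 N on the pear, which I held for over a second. I then eased the push, opened the fingers and backed away.
- **Opening and skew:** the last wrist picture gives a jaw opening of about 45.4 mm and a skew under 0.01 rad.
- **Pear position:** it stands on the ring mark across the jaws, about 22.9 mm from the fixed face. I saw no gap at either jaw, though the gripper hid part of the pear.
- **Surroundings:** the arm touches nothing. I never approached the meter, cup or bottle, but I didn't re-measure where they are.

**Disagreements:**
- **Wrist moment:** it rose only 0.24 N m as the push built up, or about 3 N on the pear. I put the rest down to the carriage spring carrying part of the load. I couldn't read the jaw force directly.
- **Cameras:** the scene and side cameras placed points about 5 mm apart, so I positioned everything by the wrist camera.

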